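Wedge the test-station guard open and take out the jaw

TASK

Push the wedge in under the free edge of the test station's spring-closing guard so that it stays propped open by at least 40 degrees with nothing else holding it. Then reach in under the guard, take the white jaw out of the nest and set it down upright on its base in the grey tray. Leave the guard propped on the wedge and leave the other things on the table and the station where they are.

Things in the scene. Friction and masses are not known exactly. Their poses are not given: they have to be found in the camera images.
- station: Fixed aluminium test station, a block 300 x 300 mm, 80 mm high; its top is the matt deck (friction about 0.8). Origin at the centre of its underside, z up. The guard's hinge line lies at its x = +110 mm; the guard's free edge and the open side point to its -x (about the robot's right). Two hinge posts, 13 mm thick, 32 mm high, stand on the deck at x = +110 mm, y = +-143 mm.
- hinge_line (a point): Middle of the guard's hinge line, which runs along the station's y, 100 mm above the table (20 mm above the deck); axes as the station's.
- lane (a point): On the deck at the station's x = 0, y = +90 mm (the side nearer the robot): centre line of the lane for the wedge, a plain flat strip of deck at y = +50 to +150 mm over the station's whole length; axes as the station's.
- nest (a point): Centre of the floor of the nest, a recess 25 mm deep in the deck, from the station's x = -60 to +80 mm and y = -120 to +50 mm; the floor is 55 mm above the table. Axes as the station's.
- guard (a joint): Opening angle of the guard, rad: 0 closed (level), at most 1.13; must be propped at 0.70 (40 degrees) or more. Its weight and a spring shut it when let go (2 to 4 N at the free edge); pushing the wedge in takes about 6 to 15 N. With the wedge on the deck, nose to the hinge, its corner is 70 mm above the hinge: corner 68 mm before the hinge line gives 0.80 rad, 83 mm gives 0.70.
- guard_edge (a point): Middle of the lower side of the guard's free edge; rises with the guard. The guard is a flat clear panel in a steel frame, 140 mm from hinge to free edge, 260 mm wide (station y = -130 to +130 mm), 6 mm thick. Closed, its underside lies level, 20 mm above the deck.
- wedge: Black wedge with a wooden tail, 192 mm long, 0.35 kg, loose, standing on its flat sole. Origin: centre of its underside; +x to its nose, z up. Wedge part 40 mm wide: nose at x = +96 mm, 6 mm high; slope rising at 48 degrees to a corner at x = +20 mm, 90 mm high; flat top to a vertical back at x = +6 mm. Its faces are smooth (friction about 0.4).
- wedge_corner (a point): Middle of the wedge's top corner, where its slope ends: x = +20 mm, 90 mm above its sole. Axes as the wedge's.
- wedge_tail (a point): Point to grip the wedge's tail, at the wedge's x = -75 mm, 17 mm above the sole. The tail is a bar 22 mm wide (y), 34 mm high, from x = -96 to +6 mm. Hold it across its width near its end, so that the gripper stays clear of the opened guard. Axes as the wedge's.
- jaw: White plastic clamp jaw, loose, 70 g, standing in the nest under the guard. An upside-down T, 30 mm thick (y): base 50 mm (x) by 16 mm high, rib 26 mm (x) in its middle, up to 40 mm. Origin: centre of its underside, z up; x roughly as the station's. Grip it along y at the rib, the tool leaning back 35 to 45 degrees towards -x, below the guard; take it out up and a little to -x.
- tray: Fixed grey open tray, 150 (x) x 130 (y) x 22 mm high, walls and floor 4 to 5 mm thick. Origin at the centre of its underside.
- sleeve: Bystander: brass ring, 32 mm across, 16 mm high, on the station's deck in the corner near its -x, -y edges.
- screwdriver: Bystander: screwdriver with black handle lying on the table.
- wrench: Bystander: steel wrench lying on the table.
- oiler: Bystander: grey bottle, 52 mm across, 130 mm high.
- cup: Bystander: open plastic cup, 70 mm across, 60 mm high.
- carton: Bystander: cardboard box 90 x 60 x 45 mm.
- stopper: Bystander: flat aluminium stop 60 x 30 x 12 mm with a round steel stud, 26 mm high in all.
Things that resemble listed ones, but are neither listed nor needed, are in the scene too. Several things look just like the tray: the one meant starts farthest to the robot's right.

How it is judged:
By the outcome, as a careful person would: the job done as asked, in the order asked, and still so for the second after the job is handed in, with the robot touching nothing.
It also fails if it takes over 64 s, if anything falls off the work surface, if the arm or the gripper's body presses on something with over 40 N, if the wrist force passes 120 N, or if a joint passes its speed limit or range.

ROBOT

A 7-joint arm with a two-finger parallel gripper is mounted at the origin on the work surface. World frame = base frame: x ahead of the robot, y to its left, z up, the work surface at z = 0. Lengths are in m, angles in rad, forces in N, time in s.
With the tool pointing down it reaches from about 0.35 to 0.9 m from the base axis. Payload 8.1 kg.
Tool frame: the origin (TCP) lies midway between the tips of the shut fingers; the grasp point (between the pads) lies 19 mm behind it; z points along the fingers, y is the direction in which the jaws open and shut (so a half turn about z gives the same grasp; the last joint's range is limited). The gripper opens to 92 mm and grips with 3 to 60 N. Pads are 19 mm wide; open, the fingers measure 130 mm over their backs; the gripper's body (75 mm by 190 mm) begins 47 mm behind the grasp point.
Start: joints at [1.185, 0.434, 0.025, 1.573, -0.012, 1.134, -0.075], TCP at [0.174, -0.6, 0.227] pointing down, gripper open.
Joint ranges: [-2.62, 2.62], [-0.44, 2.09], [-1.27, 1.32], [0.08, 2.57], [-1.32, 4.46], [0.12, 2], [-2.74, 2.74]. Speed limits (rad/s): [2.22, 2.22, 3.01, 3.01, 3.14, 3.14, 3.14].

INTERFACE

Orientations are given as a rotation vector (axis times angle).
In Python, from cell import arm gives the robot as it stands. The module is installed in compiled form; this text tells all that it offers.
- The arm moves only by the tool jog_arm, never from a script. Its argument "increments" is a list of rows, each an object with "slide": the shift along the tool's x, y, z in mm, a list of three; "roll": the turn about the tool's z in rad; "gripper": the opening, from 0 (shut) to 1 (fully open). In form: [{"slide": [x, y, z], "roll": roll, "gripper": gripper}, ...]. A call has exactly 10 rows; each row is the pose to reach, as a shift and turn from the pose commanded when the call began, along the tool's axes at that moment; what a row does not reach only later rows make up. A row lasts 1/12 s, in which the tool goes at most 41.7 mm and 7.16 degrees, less where a joint would pass 70% of its speed; a pose out of reach is approached as far as the arm can. A call with a gripper value outside its range is refused whole. The fingers move at their own pace and stop on an object; "newtons" is the grip in N (left out, the last holds). Time passes only in rows, so rows that repeat a pose let the fingers close, or fill a call up. It gives the time, the measured TCP pose, the force and the opening at its end, in the units of the state.
- arm.observe(): the state, without advancing time (a new reading comes with each control period).
- arm.get_image(name): name is "scene" or "top" or "wrist"; returns a dict with "frame" (480x640x3 uint8, blue, green, red), "depth" (480x640 float32, m along the optical axis (not along the pixel's ray), 0 where there is no reading), "intrinsics" (3x3 intrinsics, pixels), "dist_coeffs" ([k1, k2, p1, p2, k3] as OpenCV has them; the pictures are not rectified), "R" (3x3) and "t" (3): a world point X has camera coordinates R X + t; the wrist camera has in their place "hand_eye" (4x4, takes a point from camera to tool coordinates, whose origin is the TCP and whose axes are the flange's). Camera axes: x right, y down, z forward; pixel columns grow to the right and rows downward; lengths in m; the calibration is good to about 2 mm. A picture is of the moment at which its call begins: read the wrist's pose just before it.
- arm.sign_off(): hands the job in, once; it reports no verdict.
The state is a dict: "clock": time; "joints": joint angles; "dq": joint speeds; "joint_efforts": joint torques, N m; "position": TCP position; "ee_rot": TCP orientation; "force": force on the tool from outside, world axes, zero at the start; "ft_torque": the same for the moment, N m; "width": opening from 0.0 (shut) to 1.0 (fully open).
Only numpy, scipy, OpenCV 4.12 (cv2) and the standard library are available. Lean on these libraries where they do the work, as an engineer would, in place of code of your own. Each camera call takes 0.05 s, during which the arm holds its last target.

## Working session

There is one attempt and no reset: what is moved stays moved. The work goes in short steps, Python scripts to look and compute and a tool call to move; the robot and the scene stay as the last step left them, time stands still between calls to the robot, and variables do not carry over. Pictures are saved under pics/ and viewed, and the job is handed in when it is done.

Besides the shell and the picture viewer there is one more tool, called after ">>>" by a JSON object that holds its "method" and its "body", one argument or row to a line. jog_arm: Moves the arm, as the interface text tells. Its arguments: {"type":"object","properties":{"increments":{"type":"array"},"newtons":{"type":"number"}},"required":["increments"]}

```bash
mkdir -p pics; ls; cat > h.py <<'E'
import numpy as np, cv2
from cell import arm
from scipy.spatial.transform import Rotation as Ro
def snap(n,fn):
    s=arm.observe(); d=arm.get_image(n); cv2.imwrite('pics/'+fn+'.png',d['frame'])
    K=np.array(d['intrinsics']);D=np.array(d['dist_coeffs'])
    if n=='wrist':
        T=np.eye(4);T[:3,:3]=Ro.from_rotvec(s['ee_rot']).as_matrix();T[:3,3]=s['position']
        M=T@np.array(d['hand_eye'])
    else:
        R=np.array(d['R']);t=np.array(d['t']).ravel();M=np.eye(4);M[:3,:3]=R.T;M[:3,3]=-R.T@t
    np.savez('pics/'+fn+'.npz',depth=d['depth'],K=K,D=D,M=M,frame=d['frame'])
    return d
def load(fn): return np.load('pics/'+fn+'.npz')
def ray(f,u,v):
    p=cv2.undistortPoints(np.array([[[u,v]]],float),f['K'],f['D']).ravel()
    return f['M'][:3,3],f['M'][:3,:3]@np.array([p[0],p[1],1])
def atz(f,u,v,z):
    o,d=ray(f,u,v); return o+d*(z-o[2])/d[2]
def dep(f,u,v):
    o,d=ray(f,u,v); return o+d*f['depth'][int(v),int(u)]
def cloud(f):
    h,w=f['depth'].shape
    uu,vv=np.meshgrid(np.arange(w),np.arange(h))
    p=cv2.undistortPoints(np.stack([uu,vv],-1).reshape(-1,1,2).astype(float),f['K'],f['D']).reshape(-1,2)
    c=np.c_[p,np.ones(len(p))]*f['depth'].reshape(-1,1)
    return (c@f['M'][:3,:3].T+f['M'][:3,3]).reshape(h,w,3)
def proj(f,X):
    Mi=np.linalg.inv(f['M']); 
    return cv2.projectPoints(np.atleast_2d(X).astype(float),cv2.Rodrigues(Mi[:3,:3])[0],Mi[:3,3],f['K'],f['D'])[0].reshape(-1,2)
E
python3 - <<'E'
from h import *
s=arm.observe();print(s)
for n in ['scene','top','wrist']: snap(n,n+'0'); print(load(n+'0')['M'].round(3), load(n+'0')['K'].round(0).tolist())
E
```

```text
pics
{'clock': 0.0, 'joints': array([ 1.18543054,  0.43523549,  0.02500123,  1.57409598, -0.01161987,
        1.13402671, -0.07511341]), 'dq': array([-0.00027158, -0.00043649, -0.00127035, -0.00053546, -0.00092234,
        0.00073602, -0.00026278]), 'joint_efforts': array([-1.10009249e-03, -6.67848945e+01,  9.83810909e-01, -3.14468372e+01,
       -6.07266021e-02,  4.28500492e-02,  1.54357290e-04]), 'position': array([ 0.1741716 , -0.59969648,  0.22593798]), 'ee_rot': array([-3.10870964e+00, -4.42284556e-01,  5.75641886e-04]), 'force': array([-0.65948683,  0.42460994,  0.10075432]), 'ft_torque': array([0.02442705, 0.05182467, 0.03059978]), 'width': 1.0026945429381238}
[[-0.791  0.49  -0.366  1.104]
 [ 0.612  0.649 -0.451  0.708]
 [ 0.016 -0.581 -0.814  1.319]
 [ 0.     0.     0.     1.   ]] [[607.0, 0.0, 311.0], [0.0, 607.0, 235.0], [0.0, 0.0, 1.0]]
[[-0.003 -0.98   0.197  0.333]
 [-1.     0.008  0.025  0.   ]
 [-0.026 -0.196 -0.98   1.122]
 [ 0.     0.     0.     1.   ]] [[436.0, 0.0, 327.0], [0.0, 436.0, 242.0], [0.0, 0.0, 1.0]]
[[ 0.278 -0.914 -0.296  0.255]
 [-0.961 -0.265 -0.084 -0.577]
 [-0.002  0.308 -0.951  0.384]
 [ 0.     0.     0.     1.   ]] [[420.0, 0.0, 327.0], [0.0, 420.0, 235.0], [0.0, 0.0, 1.0]]
```

View pics/scene0.png

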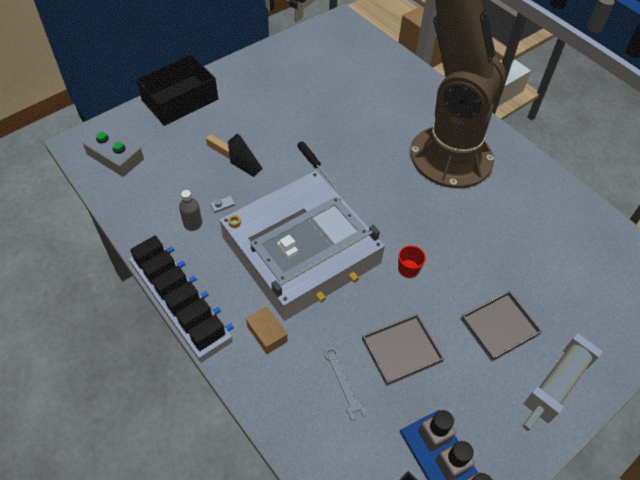

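View pics/top0.png

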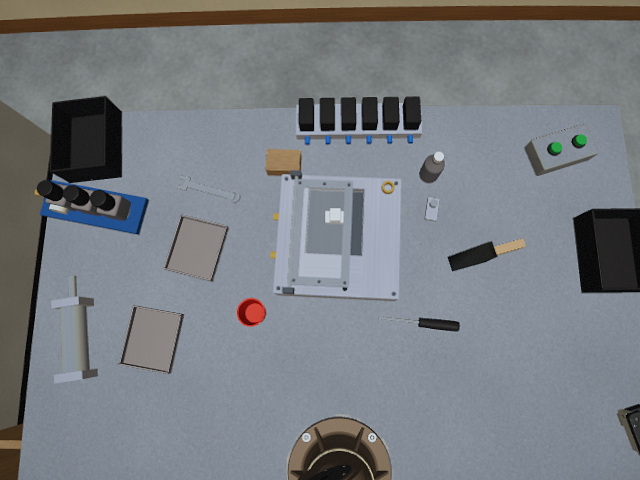

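View pics/wrist0.png

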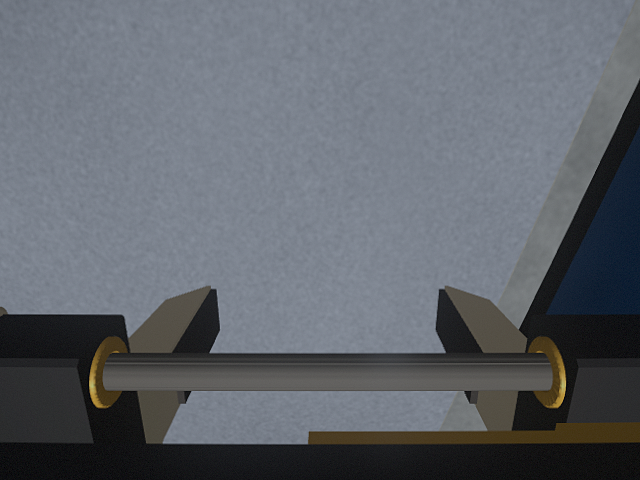

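The scene view shows the station at about (300,240), the wedge at (240,155), the jaw at (288,243), and flat trays at (402,348) and (501,324). In the top view, world −y is to the right. Of the two tray look-alikes there, (197,248) and (152,340), the first is farther to the robot's right, so it fits. I'll enlarge both regions and measure.

```bash
python3 - <<'E'
from h import *
f=load('top0'); im=f['frame']
a=cv2.resize(im[160:310,260:410],None,fx=4,fy=4,interpolation=cv2.INTER_CUBIC); cv2.imwrite('pics/c1.png',a)
b=cv2.resize(im[200:390,110:240],None,fx=3,fy=3,interpolation=cv2.INTER_CUBIC)
c=cv2.resize(im[180:290,430:540],None,fx=5,fy=5,interpolation=cv2.INTER_CUBIC)
c=cv2.copyMakeBorder(c,0,20,0,0,cv2.BORDER_CONSTANT)[:570]; b=cv2.copyMakeBorder(b,0,0,0,0,cv2.BORDER_CONSTANT)
cv2.imwrite('pics/c2.png',b)
cv2.imwrite('pics/c3.png',c)
g=load('scene0')['frame'][170:310,210:390]
cv2.imwrite('pics/c4.png',cv2.resize(g,None,fx=4,fy=4,interpolation=cv2.INTER_CUBIC))
for n,z in [((197,248),0.005),((152,340),.005)]: print(atz(f,*n,z))
C=cloud(f)
print('table z',np.median(C[350:400,400:600,2]),'deck',np.median(C[200:290,375:395,2]))
E
```

```text
[0.54381753 0.37099748 0.005     ]
[0.30611639 0.47478481 0.005     ]
table z -0.0012858315370261053 deck 0.07900528804697182
```

View pics/c1.png

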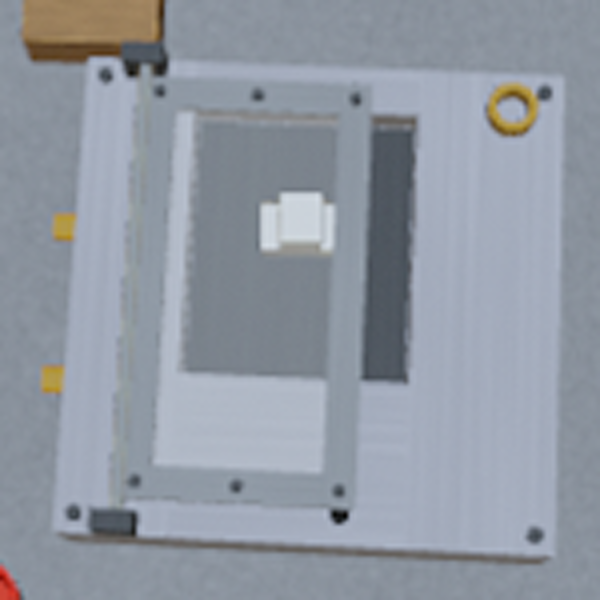

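View pics/c2.png

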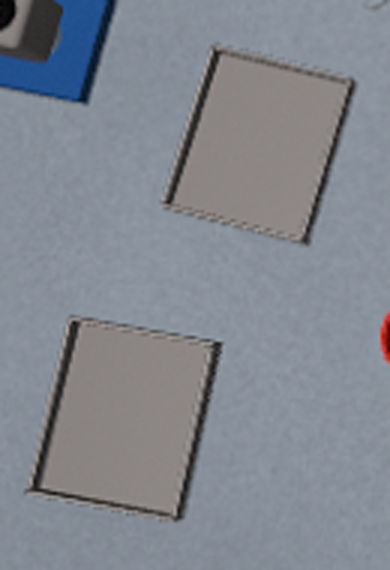

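View pics/c3.png

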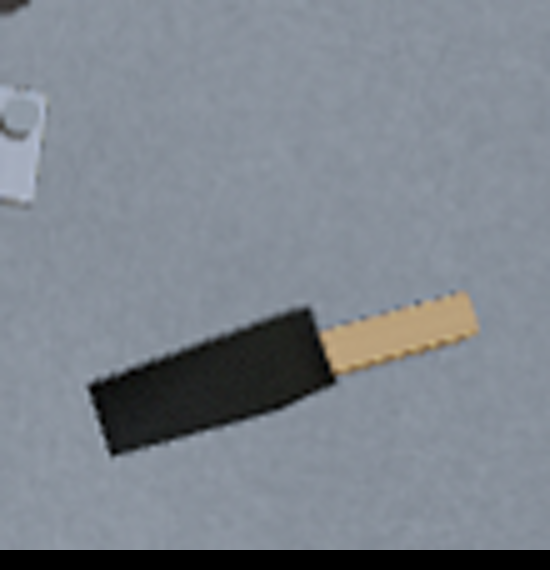

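View pics/c4.png

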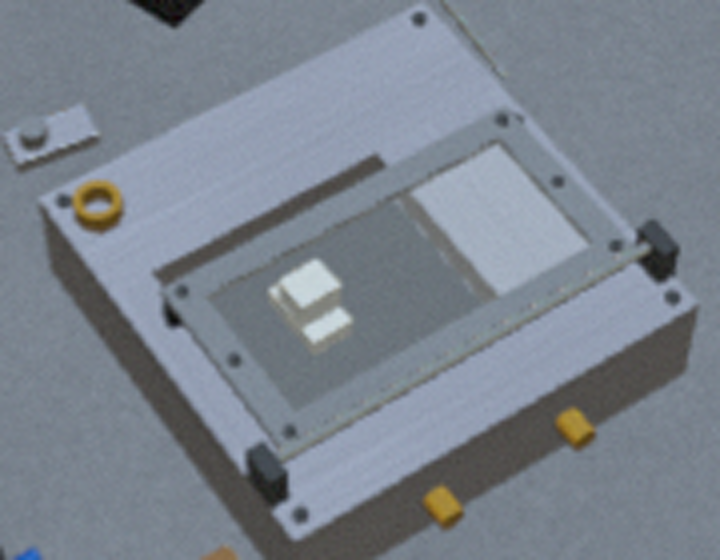

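```bash
cat > geo.py <<'E'
from h import *
f=load('top0')
def c1(u,v,z): return atz(f,260+(u+.5)/4-.5,160+(v+.5)/4-.5,z)
def c3(u,v,z): return atz(f,430+(u+.5)/5-.5,180+(v+.5)/5-.5,z)
def c2(u,v,z): return atz(f,110+(u+.5)/3-.5,200+(v+.5)/3-.5,z)
E
python3 - <<'E'
from geo import *
P=np.array([c1(90,60,.08),c1(563,75,.08),c1(555,549,.08),c1(53,530,.08)])[:,:2]
# station coords TL:(+150,-150), TR:(-150,-150), BR:(-150,150), BL:(150,150)
Q=np.array([[.15,-.15],[-.15,-.15],[-.15,.15],[.15,.15]])
c=P.mean(0); H=Q.T@(P-c); U,S,V=np.linalg.svd(H);R=V.T@U.T
print('station',c,np.degrees(np.arctan2(R[1,0],R[0,0])),'sides',[np.linalg.norm(P[i]-P[i-1]) for i in range(4)])
print('res',(P-c-Q@R.T).round(4).tolist())
S=lambda p:(R.T@(p[:2]-c)).round(4)
for n,u,v,z in [('ribTL',280,193,.095),('ribTR',322,192,.095),('ribBR',323,243,.095),('ribBL',280,243,.095),('baseL',262,227,.071),('baseR',334,227,.071)]:
    p=c1(u,v,z);print(n,p.round(4),S(p))
print('ring',c1(512,109,.096),S(c1(512,109,.096)))
n=(c3(88,385,.006)+c3(112,457,.006))/2;t=(c3(468,292,.034)+c3(480,328,.034))/2
b=(c3(307,308,.09)+c3(336,380,.09))/2
d=(n-t)[:2];print('wedge nose',n,'tail',t,'back',b,'len',np.linalg.norm(d),'yaw',np.degrees(np.arctan2(d[1],d[0])),'station',S(n),S(t),S(b))
T=np.array([c2(213,46,.022),c2(355,80,.022),c2(307,243,.022),c2(165,206,.022)]);print('tray',T.round(4).tolist(),T.mean(0),[np.linalg.norm(T[i]-T[i-1]).round(4) for i in range(4)])
E
```

```text
station [ 0.56220198 -0.00157789] 87.16444782878428 sides [np.float64(0.2965313164325081), np.float64(0.29777870708421145), np.float64(0.2957965814710859), np.float64(0.2994056229004469)]
res [[-0.0026, -0.0018], [-0.0013, 0.0004], [0.003, 0.001], [0.001, 0.0005]]
ribTL [0.6241 0.019  0.095 ] [ 0.0236 -0.0608]
ribTR [ 0.6245 -0.0066  0.095 ] [-0.002  -0.0625]
ribBR [ 0.5924 -0.007   0.095 ] [-0.0039 -0.0304]
ribBL [0.5927 0.0191 0.095 ] [ 0.0222 -0.0294]
baseL [0.6091 0.0308 0.071 ] [ 0.0346 -0.0452]
baseR [ 0.6087 -0.0141  0.071 ] [-0.0102 -0.047 ]
ring [ 0.67597964 -0.12389432  0.096     ] [-0.1165 -0.1197]
wedge nose [ 0.49717048 -0.2878768   0.006     ] tail [ 0.54832303 -0.47395191  0.034     ] back [ 0.52128029 -0.3746307   0.09      ] len 0.19297804963173792 yaw 105.37106718324294 station [-0.2892  0.0508] [-0.4725 -0.0095] [-0.3746  0.0224]
tray [[0.6297, 0.4142, 0.022], [0.5977, 0.2864, 0.022], [0.4554, 0.3218, 0.022], [0.4878, 0.4473, 0.022]] [0.54263332 0.36741903 0.022     ] [np.float64(0.1457), np.float64(0.1318), np.float64(0.1466), np.float64(0.1296)]
```

```bash
cat >> h.py <<'E'
def plan(xyz,yaw_deg=None):
    s=arm.observe(); R=Ro.from_rotvec(s['ee_rot']).as_matrix()
    sl=R.T@(np.array(xyz)-s['position'])*1000
    y0=np.degrees(np.arctan2(R[1,0],R[0,0]))
    r=0 if yaw_deg is None else -np.radians((yaw_deg-y0+180)%360-180)
    print('t %.2f'%s['clock'],'pos',s['position'].round(4),'yaw %.2f'%y0,'z',R[:,2].round(3),'F',s['force'].round(1),'w %.3f'%s['width'],'j',s['joints'].round(2),'\n -> slide',sl.round(1),'roll %.3f'%r)
E
python3 -c "
from h import *
plan([.5426,-.4533,.15],-74.6)"
```

```text
t 0.15 pos [ 0.1743 -0.5998  0.2261] yaw 16.20 z [-0.     0.001 -1.   ] F [-0.5 -0.9  0.3] w 1.003 j [ 1.19  0.44  0.02  1.57 -0.01  1.13 -0.08] 
 -> slide [394.6 -37.9  76.1] roll 1.585
```

>>> {"method": "jog_arm", "body": {
  "increments": [
    {"slide":[40,-4,8],"roll":0.12,"gripper":1},
    {"slide":[80,-8,15],"roll":0.24,"gripper":1},
    {"slide":[120,-12,23],"roll":0.36,"gripper":1},
    {"slide":[160,-15,30],"roll":0.48,"gripper":0.8},
    {"slide":[200,-19,38],"roll":0.6,"gripper":0.7},
    {"slide":[240,-23,46],"roll":0.72,"gripper":0.7},
    {"slide":[280,-27,54],"roll":0.84,"gripper":0.7},
    {"slide":[320,-31,62],"roll":0.96,"gripper":0.7},
    {"slide":[360,-35,70],"roll":1.08,"gripper":0.7},
    {"slide":[394,-38,76],"roll":1.2,"gripper":0.7}
  ]
}}

```text
clock: 0.98
position: [0.5448, -0.4513, 0.1496]
ee_rot: [-2.813, 1.396, 0.001]
force: [-0.2, -0.0, -0.2]
width: 0.7
```

```bash
python3 -c "
from h import *
plan([.5426,-.4533,.005],-74.6)"
```

```text
t 0.98 pos [ 0.5448 -0.4513  0.1496] yaw -52.79 z [-0.     0.001 -1.   ] F [-0.2 -0.  -0.2] w 0.700 j [ 0.47  0.64  0.24  1.45 -0.17  1.08 -1.74] 
 -> slide [  0.4   3.1 144.5] roll 0.381
```

>>> {"method": "jog_arm", "body": {
  "increments": [
    {"slide":[0,1,5],"roll":0.12,"gripper":0.6},
    {"slide":[0,2,10],"roll":0.24,"gripper":0.6},
    {"slide":[0,3,25],"roll":0.36,"gripper":0.6},
    {"slide":[0,3,50],"roll":0.38,"gripper":0.6},
    {"slide":[0,3,75],"roll":0.38,"gripper":0.6},
    {"slide":[0,3,100],"roll":0.38,"gripper":0.6},
    {"slide":[0,3,120],"roll":0.38,"gripper":0.6},
    {"slide":[0,3,134],"roll":0.38,"gripper":0.6},
    {"slide":[0,3,141],"roll":0.38,"gripper":0.6},
    {"slide":[0,3,143],"roll":0.38,"gripper":0.6}
  ]
}}

```text
clock: 1.82
position: [0.5392, -0.4551, 0.0064]
ee_rot: [2.504, -1.898, -0.003]
force: [0.2, 0.4, 0.2]
width: 0.595
```

```bash
python3 -c "
from h import *
plan([.5426,-.4533,.005],-74.6)
snap('wrist','w1')"
```

```text
t 1.82 pos [ 0.5392 -0.4551  0.0064] yaw -74.33 z [-0.002  0.001 -1.   ] F [0.2 0.4 0.2] w 0.595 j [ 0.45  0.79  0.29  1.56 -0.28  0.83 -2.02] 
 -> slide [-0.8 -3.8  1.4] roll 0.005
```

View pics/w1.png

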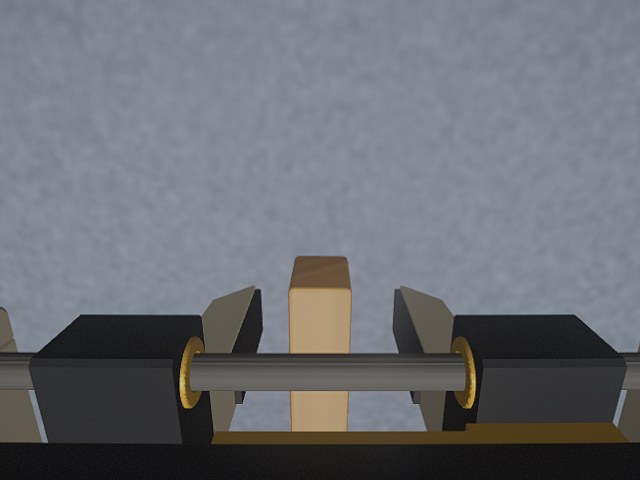

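The wooden tail lies between the pads: tail at columns 290–350, pads at 262 and 395. Closing.

>>> {"method": "jog_arm", "body": {
  "increments": [
    {"slide":[0,-3,1],"roll":0,"gripper":0.5},
    {"slide":[0,-3,1],"roll":0,"gripper":0.1},
    {"slide":[0,-3,1],"roll":0,"gripper":0.1},
    {"slide":[0,-3,1],"roll":0,"gripper":0.1},
    {"slide":[0,-3,1],"roll":0,"gripper":0.1},
    {"slide":[0,-3,1],"roll":0,"gripper":0.1},
    {"slide":[0,-3,1],"roll":0,"gripper":0.1},
    {"slide":[0,-3,-5],"roll":0,"gripper":0.1},
    {"slide":[0,-3,-15],"roll":0,"gripper":0.1},
    {"slide":[0,-3,-30],"roll":0,"gripper":0.1}
  ],
  "newtons": 50
}}

```text
clock: 2.7
position: [0.5417, -0.4541, 0.0371]
ee_rot: [2.503, -1.898, -0.004]
force: [0.8, 0.6, -2.8]
width: 0.24
```

```bash
python3 -c "
from h import *
plan([.4,-.3,.22],-92.8)
snap('wrist','w2');snap('scene','s2')"
```

```text
t 2.70 pos [ 0.5417 -0.4541  0.0371] yaw -74.33 z [-0.002  0.002 -1.   ] F [ 0.8  0.6 -2.8] w 0.240 j [ 0.44  0.76  0.3   1.54 -0.27  0.88 -2.03] 
 -> slide [-187.    95.2 -182.3] roll 0.322
```

View pics/w2.png

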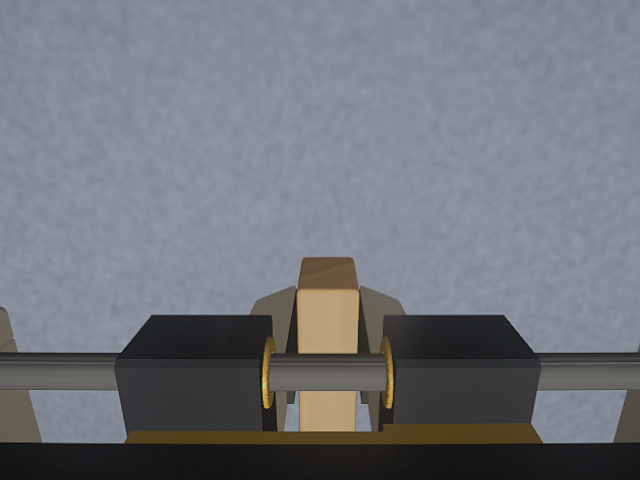

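View pics/s2.png

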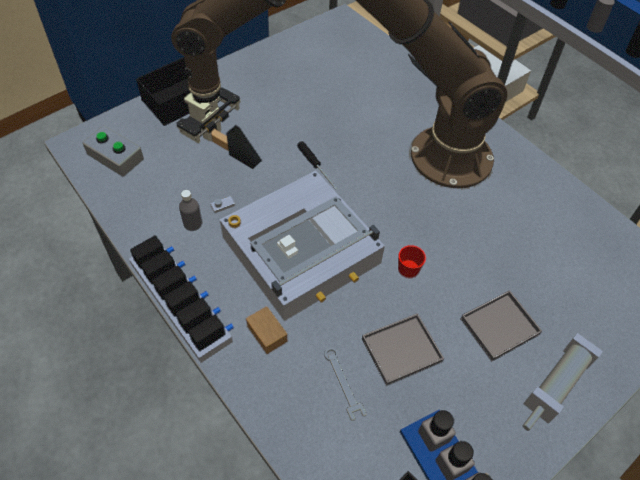

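```bash
python3 -c "
from h import *
plan([.4609,-.2273,.125],-92.84)"
```

```text
t 2.80 pos [ 0.5439 -0.4562  0.0406] yaw -74.33 z [ 0.003 -0.003 -1.   ] F [ 0.8 -0.4 -1.9] w 0.236 j [ 0.44  0.76  0.31  1.54 -0.27  0.88 -2.03] 
 -> slide [-242.5   17.9  -85.3] roll 0.323
```

>>> {"method": "jog_arm", "body": {
  "increments": [
    {"slide":[0,0,-25],"roll":0,"gripper":0.1},
    {"slide":[0,0,-55],"roll":0,"gripper":0.1},
    {"slide":[-20,2,-85],"roll":0.04,"gripper":0.1},
    {"slide":[-50,4,-90],"roll":0.09,"gripper":0.1},
    {"slide":[-85,7,-90],"roll":0.14,"gripper":0.1},
    {"slide":[-120,9,-90],"roll":0.19,"gripper":0.1},
    {"slide":[-155,12,-90],"roll":0.24,"gripper":0.1},
    {"slide":[-185,14,-90],"roll":0.28,"gripper":0.1},
    {"slide":[-205,15,-90],"roll":0.32,"gripper":0.1},
    {"slide":[-215,16,-90],"roll":0.32,"gripper":0.1}
  ]
}}

```text
clock: 3.63
position: [0.4682, -0.2486, 0.1274]
ee_rot: [-2.169, 2.271, 0.003]
force: [0.8, 0.4, -2.7]
width: 0.237
```

```bash
python3 -c "
from h import *
plan([.4609,-.2273,.125],-92.84)
snap('scene','s3');snap('top','t3')
g=load('s3')['frame'][70:310,130:390]
cv2.imwrite('pics/s3c.png',cv2.resize(g,None,fx=2.5,fy=2.5,interpolation=cv2.INTER_CUBIC))
g=load('t3')['frame'][160:310,310:510]
cv2.imwrite('pics/t3c.png',cv2.resize(g,None,fx=4,fy=4,interpolation=cv2.INTER_CUBIC))
plan([.4609,-.2273,.125],-92.84)
"
```

```text
t 3.63 pos [ 0.4682 -0.2486  0.1274] yaw -92.63 z [-0.001  0.002 -1.   ] F [ 0.8  0.4 -2.7] w 0.237 j [ 0.07  0.41  0.43  1.95 -0.23  0.83 -2.57] 
 -> slide [-21.    8.2   2.5] roll 0.004
t 3.73 pos [ 0.4689 -0.2503  0.1277] yaw -92.47 z [-0.     0.001 -1.   ] F [ 0.5 -0.5 -3.8] w 0.237 j [ 0.07  0.41  0.43  1.95 -0.23  0.83 -2.56] 
 -> slide [-22.6   9.    2.7] roll 0.006
```

View pics/s3c.png

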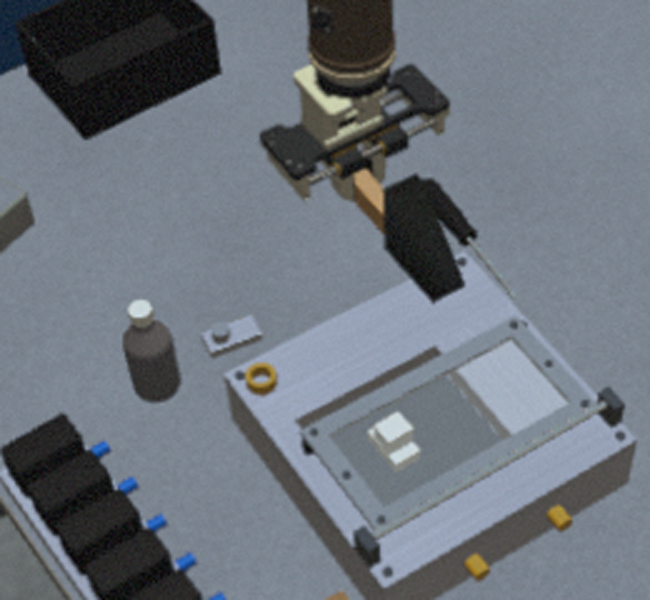

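View pics/t3c.png

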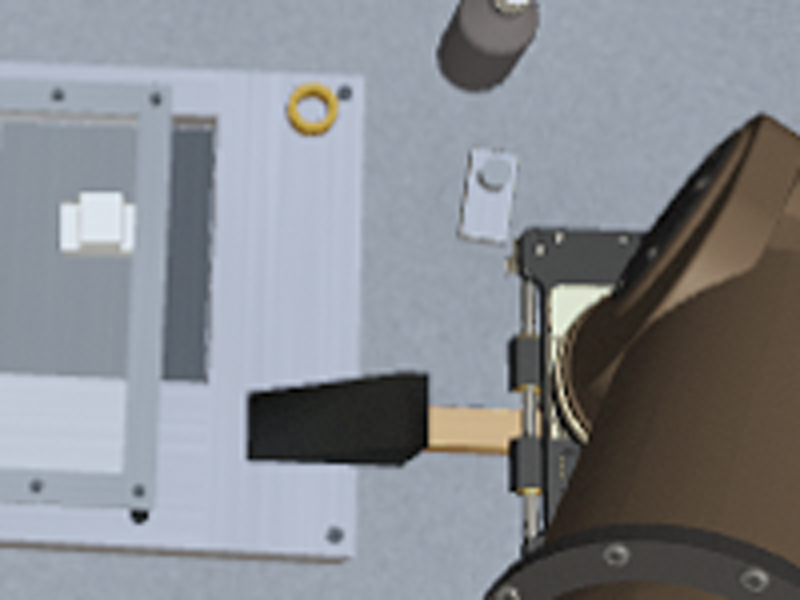

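>>> {"method": "jog_arm", "body": {
  "increments": [
    {"slide":[-10,3,0],"roll":0.005,"gripper":0.1},
    {"slide":[-22,6,0],"roll":0.005,"gripper":0.1},
    {"slide":[-33,8,2],"roll":0.005,"gripper":0.1},
    {"slide":[-38,9,8],"roll":0.005,"gripper":0.1},
    {"slide":[-38,9,16],"roll":0.005,"gripper":0.1},
    {"slide":[-38,9,24],"roll":0.005,"gripper":0.1},
    {"slide":[-38,9,31],"roll":0.005,"gripper":0.1},
    {"slide":[-38,9,36],"roll":0.005,"gripper":0.1},
    {"slide":[-38,9,39],"roll":0.005,"gripper":0.1},
    {"slide":[-38,9,40],"roll":0.005,"gripper":0.1}
  ]
}}

```text
clock: 4.57
position: [0.4616, -0.2142, 0.087]
ee_rot: [2.162, -2.278, -0.001]
force: [-0.6, -0.0, 1.3]
width: 0.236
```

```bash
python3 -c "
from h import *
snap('scene','s4');snap('top','t4')
g=load('s4')['frame'][70:310,130:390]
cv2.imwrite('pics/s4c.png',cv2.resize(g,None,fx=2.5,fy=2.5,interpolation=cv2.INTER_CUBIC))
g=load('t4')['frame'][160:310,310:510]
cv2.imwrite('pics/t4c.png',cv2.resize(g,None,fx=4,fy=4,interpolation=cv2.INTER_CUBIC))
plan([.4616,-.2123,.0865],-92.84)
"
```

```text
t 4.67 pos [ 0.4618 -0.2141  0.0876] yaw -92.98 z [-0. -0. -1.] F [ 0.  -0.2 -2.6] w 0.235 j [ 0.02  0.44  0.41  2.04 -0.26  0.72 -2.6 ] 
 -> slide [-1.8  0.3  1.1] roll -0.002
```

View pics/s4c.png

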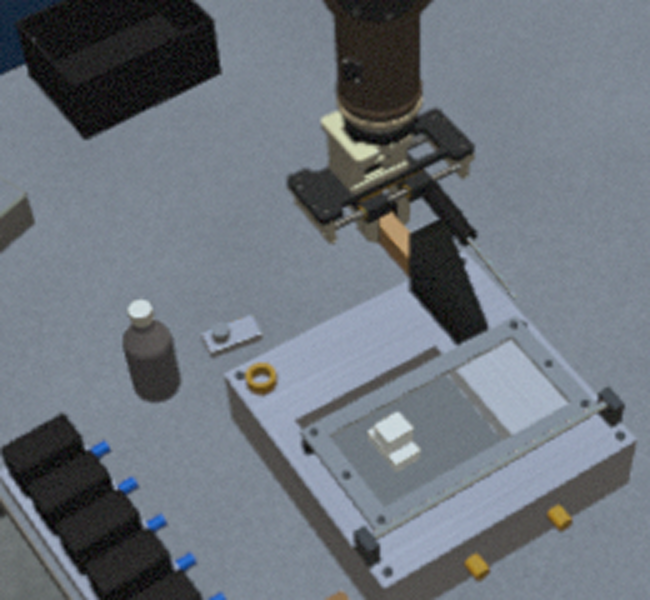

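View pics/t4c.png

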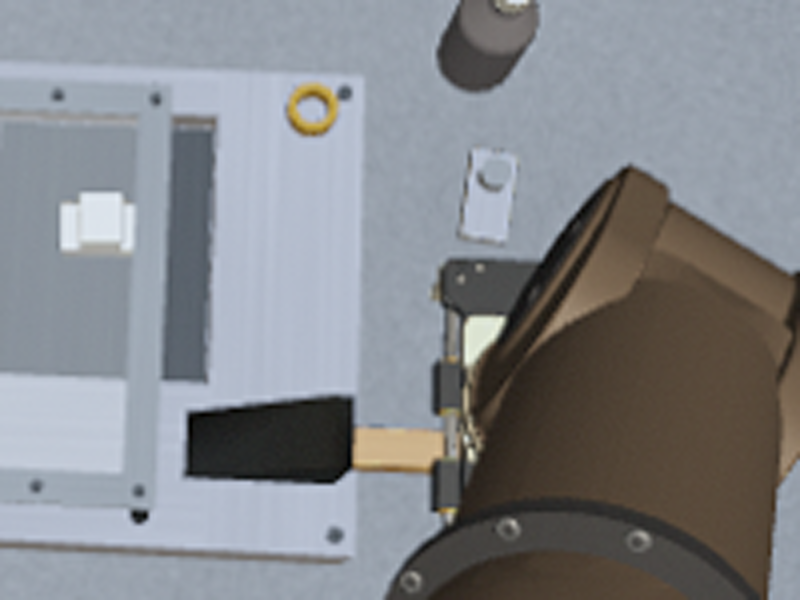

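```bash
python3 -c "
from h import *
f=load('t4')
for z in (.087,.15,.2,.25): print(z,(proj(f,[.4618,-.2142,z])-[310,160])*4)
M=load('w2')['M'];s=None
g=load('s4')
for z in (.087,.15,.2,.25): print(z,(proj(g,[.4618,-.2142,z])-[130,70])*2.5, 'cam',(proj(g,[.4618,-.2142-.084,z])-[130,70])*2.5)
v=lambda u,w,z: atz(f,310+(u+.5)/4-.5,160+(w+.5)/4-.5,z)
c=np.array([.5622,-.0016]);a=np.radians(87.16);R=np.array([[np.cos(a),-np.sin(a)],[np.sin(a),np.cos(a)]])
for p in [(187,412,.087),(187,476,.087),(352,396,.171),(352,482,.171),(140,515,.1)]: q=v(*p)[:2];print(q.round(4),(R.T@(q-c)).round(4))
"
```

```text
0.087 [[471.81267556 454.88679679]]
0.15 [[494.48869114 440.83004781]]
0.2 [[514.62836383 428.33986912]]
0.25 [[537.00705765 414.4547961 ]]
0.087 [[381.24517308 231.70399141]] cam [[336.94511558 187.21791138]]
0.15 [[380.03018738 191.46769048]] cam [[334.43880002 146.66887718]]
0.2 [[379.02025208 157.74045812]] cam [[332.35556884 112.74496771]]
0.25 [[377.96770957 122.30843231]] cam [[330.18448617  77.17102905]]
[ 0.4897 -0.0444] [-0.0463  0.0702]
[ 0.4513 -0.0438] [-0.0476  0.1087]
[ 0.4853 -0.1317] [-0.1338  0.0704]
[ 0.4378 -0.1301] [-0.1345  0.1179]
[ 0.427  -0.0154] [-0.0205  0.1343]
```

>>> {"method": "jog_arm", "body": {
  "increments": [
    {"slide":[0,0,1],"roll":0,"gripper":0.1},
    {"slide":[-4,0,1.5],"roll":0,"gripper":0.1},
    {"slide":[-10,0,1.5],"roll":0,"gripper":0.1},
    {"slide":[-17,0,1.5],"roll":0,"gripper":0.1},
    {"slide":[-24,0,1.5],"roll":0,"gripper":0.1},
    {"slide":[-31,0,1.5],"roll":0,"gripper":0.1},
    {"slide":[-38,0,1.5],"roll":0,"gripper":0.1},
    {"slide":[-44,0,1.5],"roll":0,"gripper":0.1},
    {"slide":[-48,0,1.5],"roll":0,"gripper":0.1},
    {"slide":[-50,0,1.5],"roll":0,"gripper":0.1}
  ],
  "newtons": 60
}}

```text
clock: 5.5
position: [0.4655, -0.1648, 0.0871]
ee_rot: [-2.163, 2.278, -0.005]
force: [-0.1, -9.5, 4.7]
width: 0.237
```

```bash
cat >> h.py <<'E'
SC=np.array([.5622,-.0016]);_a=np.radians(87.16);SR=np.array([[np.cos(_a),-np.sin(_a)],[np.sin(_a),np.cos(_a)]])
def st(p): return (SR.T@(np.array(p)[:2]-SC)).round(4)
def w(x,y,z): return np.r_[SR@[x,y]+SC,z]
E
python3 -c "
from h import *
plan(w(-.0515,.09,.086),-92.84);print(st(arm.observe()['position']))
"
```

```text
t 5.50 pos [ 0.4655 -0.1648  0.0871] yaw -92.97 z [ 0.003 -0.002 -1.   ] F [-0.1 -9.5  4.7] w 0.237 j [-0.1   0.42  0.44  2.08 -0.27  0.7  -2.68] 
 -> slide [-116.3    1.8    0.8] roll -0.002
[-0.1678  0.0885]
```

>>> {"method": "jog_arm", "body": {
  "increments": [
    {"slide":[-4,0,0],"roll":0,"gripper":0.1},
    {"slide":[-8,0,0],"roll":0,"gripper":0.1},
    {"slide":[-13,0,0],"roll":0,"gripper":0.1},
    {"slide":[-18,0,0],"roll":0,"gripper":0.1},
    {"slide":[-23,0,0],"roll":0,"gripper":0.1},
    {"slide":[-28,0,0],"roll":0,"gripper":0.1},
    {"slide":[-32,0,0],"roll":0,"gripper":0.1},
    {"slide":[-36,0,0],"roll":0,"gripper":0.1},
    {"slide":[-39,0,0],"roll":0,"gripper":0.1},
    {"slide":[-40,0,0],"roll":0,"gripper":0.1}
  ]
}}

```text
clock: 6.33
position: [0.4676, -0.1249, 0.0871]
ee_rot: [-2.163, 2.278, -0.005]
force: [0.4, -9.2, 6.6]
width: 0.235
```

```bash
python3 -c "
from h import *
plan(w(-.0515,.09,.086),-92.84);print(st(arm.observe()['position']))
snap('scene','s5')
g=load('s5')['frame'][70:310,130:390]
cv2.imwrite('pics/s5c.png',cv2.resize(g,None,fx=2.5,fy=2.5,interpolation=cv2.INTER_CUBIC))
"
```

```text
t 6.33 pos [ 0.4676 -0.1249  0.0871] yaw -92.97 z [ 0.003 -0.002 -1.   ] F [ 0.4 -9.2  6.6] w 0.235 j [-0.25  0.42  0.52  2.1  -0.32  0.69 -2.71] 
 -> slide [-76.3   1.8   0.9] roll -0.002
[-0.1278  0.0884]
```

View pics/s5c.png

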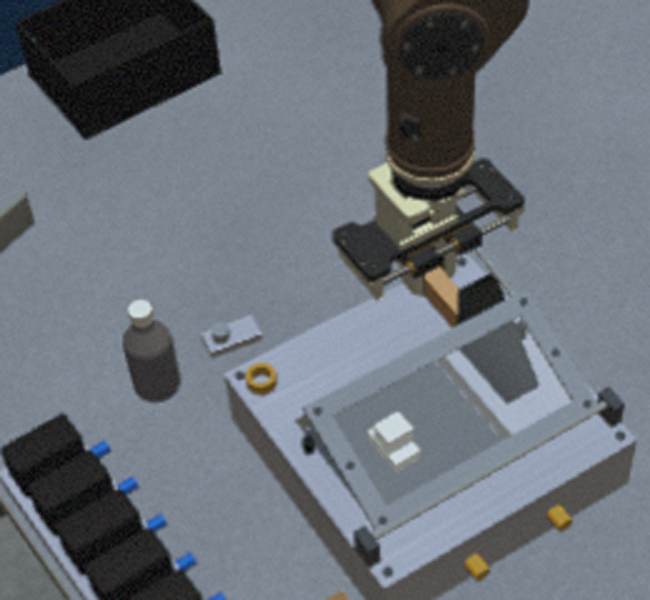

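The guard is lifting on the slope, with its free edge at about (415,360) in the crop and the wedge square in its lane. Going on.

>>> {"method": "jog_arm", "body": {
  "increments": [
    {"slide":[-4,0,0],"roll":0,"gripper":0.1},
    {"slide":[-8,0,0],"roll":0,"gripper":0.1},
    {"slide":[-13,0,0],"roll":0,"gripper":0.1},
    {"slide":[-18,0,0],"roll":0,"gripper":0.1},
    {"slide":[-23,0,0],"roll":0,"gripper":0.1},
    {"slide":[-28,0,0],"roll":0,"gripper":0.1},
    {"slide":[-32,0,0],"roll":0,"gripper":0.1},
    {"slide":[-36,0,0],"roll":0,"gripper":0.1},
    {"slide":[-39,0,0],"roll":0,"gripper":0.1},
    {"slide":[-40,0,0],"roll":0,"gripper":0.1}
  ]
}}

```text
clock: 7.22
position: [0.4696, -0.085, 0.0871]
ee_rot: [-2.163, 2.278, -0.005]
force: [-0.2, -9.2, 7.7]
width: 0.235
```

```bash
python3 -c "
from h import *
plan(w(-.0515,.09,.086),-92.84);print(st(arm.observe()['position']))
snap('scene','s6')
g=load('s6')['frame'][70:310,130:390]
cv2.imwrite('pics/s6c.png',cv2.resize(g,None,fx=2.5,fy=2.5,interpolation=cv2.INTER_CUBIC))
"
```

```text
t 7.22 pos [ 0.4696 -0.085   0.0871] yaw -92.98 z [ 0.003 -0.002 -1.   ] F [-0.2 -9.2  7.7] w 0.235 j [-0.41  0.43  0.62  2.12 -0.38  0.7  -2.72] 
 -> slide [-36.3   1.7   1. ] roll -0.002
[-0.0878  0.0883]
```

View pics/s6c.png

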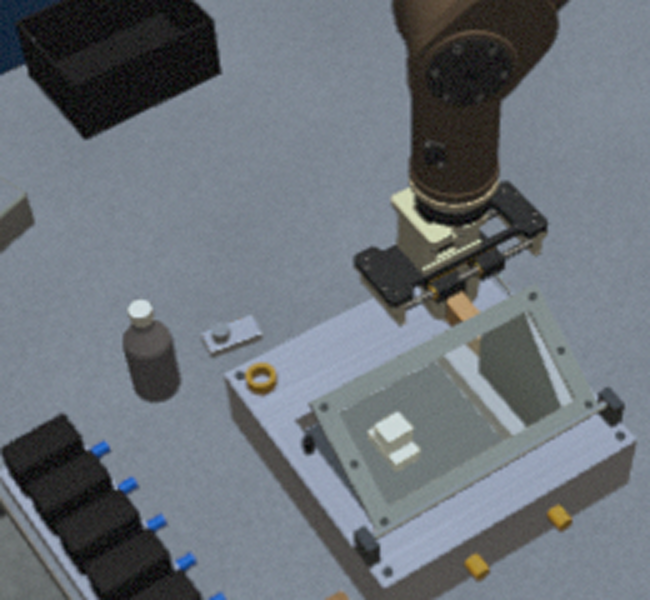

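>>> {"method": "jog_arm", "body": {
  "increments": [
    {"slide":[-4,0,0],"roll":0,"gripper":0.1},
    {"slide":[-8,0,0],"roll":0,"gripper":0.1},
    {"slide":[-12,0,0],"roll":0,"gripper":0.1},
    {"slide":[-16,0,0],"roll":0,"gripper":0.1},
    {"slide":[-20,0,0],"roll":0,"gripper":0.1},
    {"slide":[-24,0,0],"roll":0,"gripper":0.1},
    {"slide":[-28,0,0],"roll":0,"gripper":0.1},
    {"slide":[-32,0,0],"roll":0,"gripper":0.1},
    {"slide":[-35,0,0],"roll":0,"gripper":0.1},
    {"slide":[-36,0,0],"roll":0,"gripper":0.1}
  ]
}}

```text
clock: 8.1
position: [0.4714, -0.0494, 0.0871]
ee_rot: [-2.162, 2.279, -0.006]
force: [-0.8, -11.4, 8.1]
width: 0.232
```

```bash
python3 -c "
from h import *
plan(w(-.0515,.09,.086),-92.84);print(st(arm.observe()['position']))
snap('scene','s7');snap('top','t7')
g=load('s7')['frame'][70:310,130:390]
cv2.imwrite('pics/s7c.png',cv2.resize(g,None,fx=2.5,fy=2.5,interpolation=cv2.INTER_CUBIC))
g=load('t7')['frame'][160:310,260:410]
cv2.imwrite('pics/t7c.png',cv2.resize(g,None,fx=4,fy=4,interpolation=cv2.INTER_CUBIC))
"
```

```text
t 8.10 pos [ 0.4714 -0.0494  0.0871] yaw -93.00 z [ 0.003 -0.002 -1.   ] F [ -0.8 -11.4   8.1] w 0.232 j [-0.55  0.44  0.72  2.14 -0.44  0.71 -2.73] 
 -> slide [-0.7  1.7  1.1] roll -0.003
[-0.0522  0.0883]
```

View pics/s7c.png

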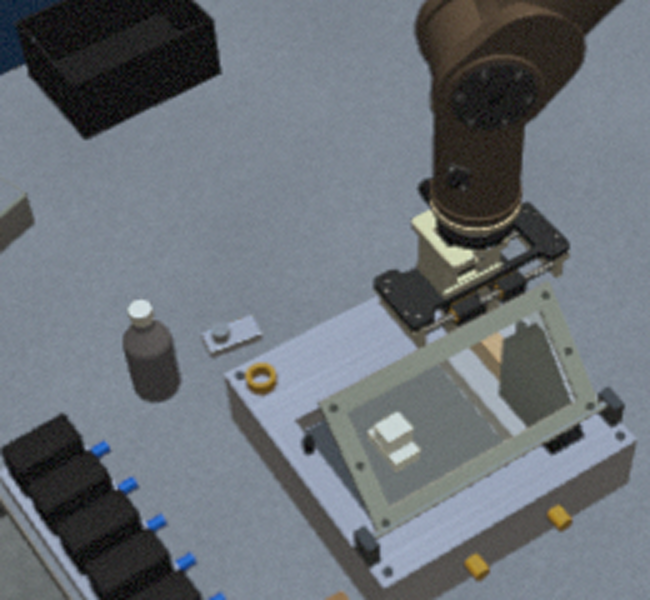

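View pics/t7c.png

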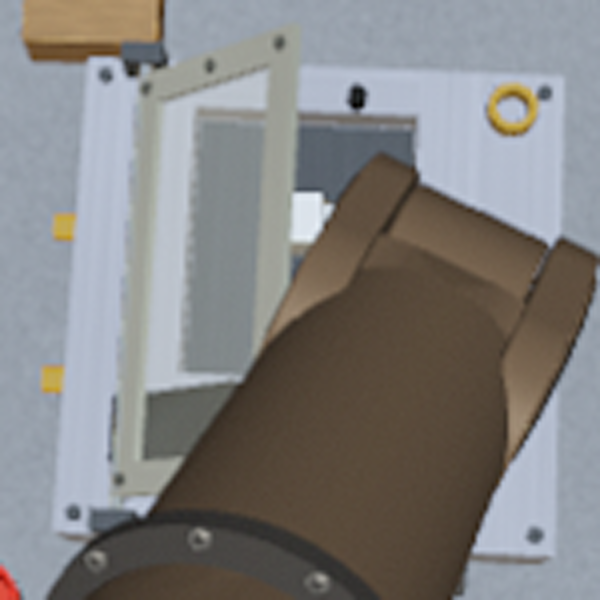

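```bash
python3 -c "
from h import *
f0=load('top0');f=load('top0');g=load('scene0')
a=atz(f0,260+356/4,160+98.5/4,.106);b=atz(f0,260+340.5/4,160+491/4,.106)
sa,sb=st(a),st(b);print(sa,sb)
for th in (.7,.75,.8,.82,.85):
  r=[]
  for q in (sa,sb):
    L=.110-q[0];n=.006
    r.append(w(.110-L*np.cos(th)+n*np.sin(th)*1, q[1], .1+L*np.sin(th)+n*np.cos(th)))
  print(th,((proj(f,np.array(r))-[260,160])*4).round(0).tolist(),((proj(g,np.array(r))-[130,70])*2.5).round(0).tolist())
"
```

```text
[-0.0213 -0.1184] [-0.0211  0.1217]
0.7 [[298.0, 48.0], [278.0, 472.0]] [[327.0, 406.0], [537.0, 293.0]]
0.75 [[290.0, 45.0], [270.0, 471.0]] [[330.0, 406.0], [540.0, 293.0]]
0.8 [[281.0, 42.0], [260.0, 469.0]] [[332.0, 407.0], [544.0, 293.0]]
0.82 [[277.0, 41.0], [257.0, 469.0]] [[333.0, 407.0], [545.0, 293.0]]
0.85 [[272.0, 39.0], [251.0, 468.0]] [[335.0, 408.0], [547.0, 294.0]]
```

Screws on the free edge match 0.81 rad (top crop (279,42); scene crop (334,408) and (546,296)). Releasing the tail and watching whether it holds.

>>> {"method": "jog_arm", "body": {
  "increments": [
    {"slide":[0,0,0],"roll":0,"gripper":0.3},
    {"slide":[0,0,0],"roll":0,"gripper":0.4},
    {"slide":[0,0,0],"roll":0,"gripper":0.5},
    {"slide":[0,0,0],"roll":0,"gripper":0.6},
    {"slide":[3,0,-5],"roll":0,"gripper":0.6},
    {"slide":[5,0,-20],"roll":0,"gripper":0.6},
    {"slide":[8,0,-40],"roll":0,"gripper":0.6},
    {"slide":[15,0,-65],"roll":0,"gripper":0.6},
    {"slide":[30,0,-95],"roll":0,"gripper":0.6},
    {"slide":[50,0,-130],"roll":0,"gripper":0.6}
  ]
}}

```text
clock: 9.03
position: [0.4669, -0.0971, 0.2168]
ee_rot: [2.165, -2.274, -0.003]
force: [1.5, 0.2, -0.5]
width: 0.6
```

```bash
python3 -c "
from h import *
plan(w(-.0515,.09,.086),-92.84);print(st(arm.observe()['position']))
snap('scene','s8');snap('wrist','w8')
g=load('s8')['frame'][70:310,130:390]
cv2.imwrite('pics/s8c.png',cv2.resize(g,None,fx=2.5,fy=2.5,interpolation=cv2.INTER_CUBIC))
"
```

```text
t 9.03 pos [ 0.4669 -0.0971  0.2168] yaw -92.83 z [-0.003  0.    -1.   ] F [ 1.5  0.2 -0.5] w 0.600 j [-0.73  0.3   1.05  1.99 -0.3   1.03 -2.73] 
 -> slide [-48.6  -0.9 130.8] roll 0.000
[-0.1001  0.0905]
```

View pics/s8c.png

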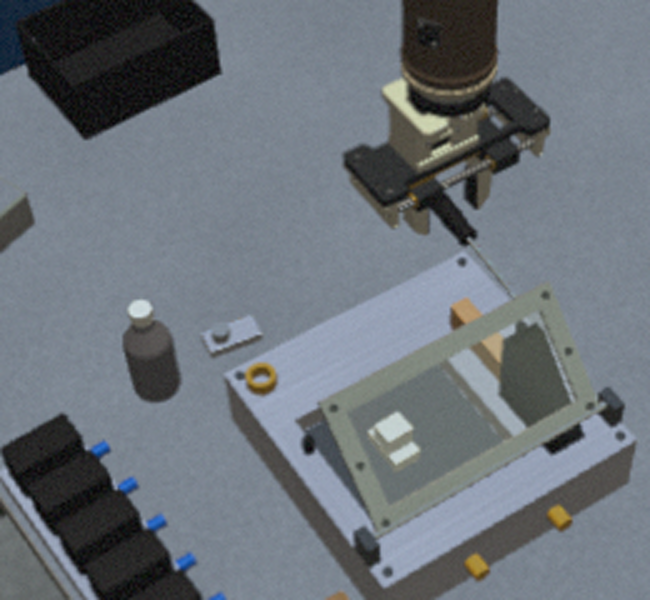

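View pics/w8.png

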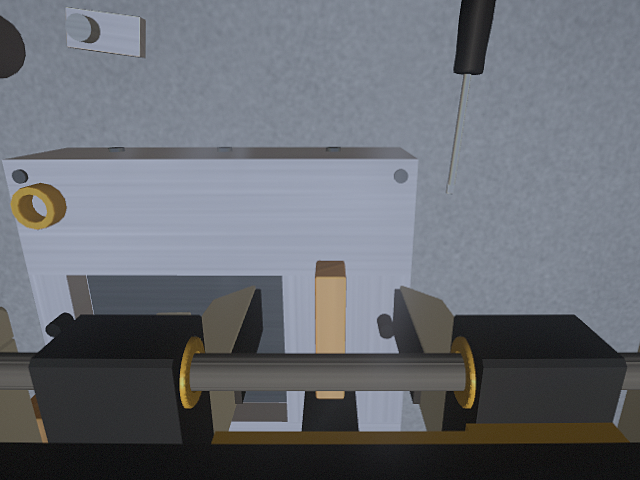

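The guard stays up at about 0.81 rad on the wedge alone, and the tail in the wrist view at (330,330) is undisturbed. Next I'll turn the tool round (tool x to +y) and go up and left, towards where the wrist can be made to lean.

>>> {"method": "jog_arm", "body": {
  "increments": [
    {"slide":[0,0,-40],"roll":-0.12,"gripper":0.6},
    {"slide":[0,0,-80],"roll":-0.24,"gripper":0.6},
    {"slide":[-20,0,-115],"roll":-0.36,"gripper":0.6},
    {"slide":[-55,5,-140],"roll":-0.48,"gripper":0.6},
    {"slide":[-95,10,-150],"roll":-0.6,"gripper":0.6},
    {"slide":[-135,20,-155],"roll":-0.72,"gripper":0.6},
    {"slide":[-175,30,-160],"roll":-0.84,"gripper":0.6},
    {"slide":[-215,40,-165],"roll":-0.96,"gripper":0.6},
    {"slide":[-250,55,-170],"roll":-1.08,"gripper":0.6},
    {"slide":[-285,70,-175],"roll":-1.2,"gripper":0.6}
  ]
}}

```text
clock: 9.97
position: [0.4113, 0.1922, 0.3914]
ee_rot: [-3.074, 0.648, 0.001]
force: [0.1, 0.0, 0.0]
width: 0.596
```

```bash
python3 -c "
from h import *
plan([0.1,.5,.5],90)
"
```

```text
t 9.97 pos [0.4113 0.1922 0.3914] yaw -23.82 z [-0.  0. -1.] F [0.1 0.  0. ] w 0.596 j [-1.23  0.02  0.71  1.72 -0.01  1.41 -2.51] 
 -> slide [-409.2 -155.9 -108.4] roll -1.987
```

>>> {"method": "jog_arm", "body": {
  "increments": [
    {"slide":[-35,-14,-10],"roll":-0.12,"gripper":0.6},
    {"slide":[-72,-28,-20],"roll":-0.24,"gripper":0.6},
    {"slide":[-110,-42,-30],"roll":-0.36,"gripper":0.6},
    {"slide":[-148,-56,-40],"roll":-0.48,"gripper":0.6},
    {"slide":[-186,-70,-50],"roll":-0.6,"gripper":0.6},
    {"slide":[-224,-84,-60],"roll":-0.72,"gripper":0.6},
    {"slide":[-262,-98,-70],"roll":-0.84,"gripper":0.6},
    {"slide":[-300,-112,-80],"roll":-0.96,"gripper":0.6},
    {"slide":[-330,-124,-90],"roll":-1.08,"gripper":0.6},
    {"slide":[-350,-132,-100],"roll":-1.2,"gripper":0.6}
  ]
}}

```text
clock: 10.8
position: [0.1438, 0.456, 0.4909]
ee_rot: [2.9, 1.206, -0.002]
force: [0.6, 0.3, 0.0]
width: 0.601
```

```bash
python3 -c "
from h import *
plan([0.1,.5,.7],90)
"
```

```text
t 10.80 pos [0.1438 0.456  0.4909] yaw 45.15 z [-0.001 -0.001 -1.   ] F [0.6 0.3 0. ] w 0.601 j [-1.65  0.08  0.3   1.42 -0.02  1.65 -2.13] 
 -> slide [-1.000e-01 -6.210e+01 -2.091e+02] roll -0.783
```

>>> {"method": "jog_arm", "body": {
  "increments": [
    {"slide":[0,-12,-40],"roll":-0.12,"gripper":0.6},
    {"slide":[0,-24,-80],"roll":-0.24,"gripper":0.6},
    {"slide":[0,-36,-120],"roll":-0.36,"gripper":0.6},
    {"slide":[0,-48,-160],"roll":-0.48,"gripper":0.6},
    {"slide":[0,-60,-200],"roll":-0.6,"gripper":0.6},
    {"slide":[0,-62,-240],"roll":-0.72,"gripper":0.6},
    {"slide":[0,-62,-280],"roll":-0.78,"gripper":0.6},
    {"slide":[0,-62,-320],"roll":-0.78,"gripper":0.6},
    {"slide":[0,-62,-360],"roll":-0.78,"gripper":0.6},
    {"slide":[0,-62,-400],"roll":-0.78,"gripper":0.6}
  ]
}}

```text
clock: 11.63
position: [0.1006, 0.4772, 0.6516]
ee_rot: [-2.22, -2.184, -0.061]
force: [0.4, -0.4, 0.6]
width: 0.598
```

```bash
python3 -c "
from h import *
plan([0.1,.5,.7],90)
"
```

```text
t 11.63 pos [0.1006 0.4772 0.6516] yaw 89.09 z [ 0.009  0.046 -0.999] F [ 0.4 -0.4  0.6] w 0.598 j [-1.91  0.15  0.59  0.96 -0.09  2.   -1.39] 
 -> slide [ 25.   -0.6 -47.3] roll -0.016
```

>>> {"method": "jog_arm", "body": {
  "increments": [
    {"slide":[0,0,-40],"roll":0,"gripper":0.6},
    {"slide":[0,0,-80],"roll":0,"gripper":0.6},
    {"slide":[0,0,-120],"roll":0,"gripper":0.6},
    {"slide":[0,0,-160],"roll":0,"gripper":0.6},
    {"slide":[0,0,-200],"roll":0,"gripper":0.6},
    {"slide":[0,0,-240],"roll":0,"gripper":0.6},
    {"slide":[0,0,-280],"roll":0,"gripper":0.6},
    {"slide":[0,0,-320],"roll":0,"gripper":0.6},
    {"slide":[0,0,-360],"roll":0,"gripper":0.6},
    {"slide":[0,0,-400],"roll":0,"gripper":0.6}
  ]
}}

```text
clock: 12.47
position: [0.0952, 0.4501, 0.6753]
ee_rot: [-2.199, -2.164, -0.121]
force: [0.1, -0.3, 1.0]
width: 0.598
```

```bash
python3 -c "
from h import *
plan([0.1,.5,.7],90)
"
```

```text
t 12.47 pos [0.0952 0.4501 0.6753] yaw 89.14 z [ 0.018  0.093 -0.995] F [ 0.1 -0.3  1. ] w 0.598 j [-2.23  0.08  0.89  0.99 -0.07  2.   -1.4 ] 
 -> slide [ 52.1   4.4 -19.9] roll -0.015
```

>>> {"method": "jog_arm", "body": {
  "increments": [
    {"slide":[40,0,0],"roll":0,"gripper":0.6},
    {"slide":[80,0,0],"roll":0,"gripper":0.6},
    {"slide":[120,0,0],"roll":0,"gripper":0.6},
    {"slide":[160,0,0],"roll":0,"gripper":0.6},
    {"slide":[200,0,0],"roll":0,"gripper":0.6},
    {"slide":[240,0,0],"roll":0,"gripper":0.6},
    {"slide":[280,0,0],"roll":0,"gripper":0.6},
    {"slide":[320,0,0],"roll":0,"gripper":0.6},
    {"slide":[360,0,0],"roll":0,"gripper":0.6},
    {"slide":[400,0,0],"roll":0,"gripper":0.6}
  ]
}}

```text
clock: 13.3
position: [0.0925, 0.7037, 0.6082]
ee_rot: [-2.18, -2.146, -0.169]
force: [-0.9, 0.9, -0.6]
width: 0.599
```

```bash
python3 -c "
from h import *
plan([0.1,.5,.7],90)
"
```

```text
t 13.30 pos [0.0925 0.7037 0.6082] yaw 89.17 z [ 0.024  0.133 -0.991] F [-0.9  0.9 -0.6] w 0.599 j [-1.62  0.57  0.34  0.45 -0.2   2.   -1.46] 
 -> slide [-189.5   13.  -117.9] roll -0.014
```

>>> {"method": "jog_arm", "body": {
  "increments": [
    {"slide":[40,0,-40],"roll":0,"gripper":0.6},
    {"slide":[80,0,-80],"roll":0,"gripper":0.6},
    {"slide":[120,0,-120],"roll":0,"gripper":0.6},
    {"slide":[160,0,-160],"roll":0,"gripper":0.6},
    {"slide":[200,0,-200],"roll":0,"gripper":0.6},
    {"slide":[240,0,-240],"roll":0,"gripper":0.6},
    {"slide":[280,0,-280],"roll":0,"gripper":0.6},
    {"slide":[320,0,-320],"roll":0,"gripper":0.6},
    {"slide":[360,0,-360],"roll":0,"gripper":0.6},
    {"slide":[400,0,-400],"roll":0,"gripper":0.6}
  ]
}}

```text
clock: 14.13
position: [0.0756, 0.7304, 0.6158]
ee_rot: [-2.152, -2.125, -0.224]
force: [-0.0, 0.4, -0.1]
width: 0.596
```

```bash
python3 -c "
from h import *
plan([0.1,.5,.7],90)
"
```

```text
t 14.13 pos [0.0756 0.7304 0.6158] yaw 89.41 z [ 0.029  0.18  -0.983] F [-0.   0.4 -0.1] w 0.596 j [-1.64  0.61  0.38  0.37 -0.25  2.   -1.48] 
 -> slide [-211.2   30.1 -123.6] roll -0.010
```

>>> {"method": "jog_arm", "body": {
  "increments": [
    {"slide":[1500,0,-2500],"roll":0,"gripper":0.6},
    {"slide":[1500,0,-2500],"roll":0,"gripper":0.6},
    {"slide":[1500,0,-2500],"roll":0,"gripper":0.6},
    {"slide":[1500,0,-2500],"roll":0,"gripper":0.6},
    {"slide":[1500,0,-2500],"roll":0,"gripper":0.6},
    {"slide":[1500,0,-2500],"roll":0,"gripper":0.6},
    {"slide":[1500,0,-2500],"roll":0,"gripper":0.6},
    {"slide":[1500,0,-2500],"roll":0,"gripper":0.6},
    {"slide":[1500,0,-2500],"roll":0,"gripper":0.6},
    {"slide":[1500,0,-2500],"roll":0,"gripper":0.6}
  ]
}}

```text
clock: 14.97
position: [0.0543, 0.6862, 0.6666]
ee_rot: [-2.127, -2.101, -0.275]
force: [-0.5, 0.5, 1.1]
width: 0.597
```

```bash
python3 -c "
from h import *
plan([0.1,.5,.7],90)
"
```

```text
t 14.97 pos [0.0543 0.6862 0.6666] yaw 89.49 z [ 0.032  0.226 -0.974] F [-0.5  0.5  1.1] w 0.597 j [-1.7   0.5   0.38  0.43 -0.21  2.   -1.5 ] 
 -> slide [-173.4   49.6  -73.1] roll -0.009
```

>>> {"method": "jog_arm", "body": {
  "increments": [
    {"slide":[0,0,-2500],"roll":0,"gripper":0.6},
    {"slide":[0,0,-2500],"roll":0,"gripper":0.6},
    {"slide":[0,0,-2500],"roll":0,"gripper":0.6},
    {"slide":[0,0,-2500],"roll":0,"gripper":0.6},
    {"slide":[0,0,-2500],"roll":0,"gripper":0.6},
    {"slide":[0,0,-2500],"roll":0,"gripper":0.6},
    {"slide":[0,0,-2500],"roll":0,"gripper":0.6},
    {"slide":[0,0,-2500],"roll":0,"gripper":0.6},
    {"slide":[0,0,-2500],"roll":0,"gripper":0.6},
    {"slide":[0,0,-2500],"roll":0,"gripper":0.6}
  ]
}}

```text
clock: 15.8
position: [0.0392, 0.5151, 0.7464]
ee_rot: [-2.102, -2.076, -0.325]
force: [0.2, 0.2, -0.2]
width: 0.598
```

```bash
python3 -c "
from h import *
plan([0.1,.5,.7],90)
"
```

```text
t 15.80 pos [0.0392 0.5151 0.7464] yaw 89.55 z [ 0.035  0.271 -0.962] F [ 0.2  0.2 -0.2] w 0.598 j [-2.1   0.16  0.68  0.74 -0.11  2.   -1.51] 
 -> slide [-26.7  59.5  42.7] roll -0.008
```

>>> {"method": "jog_arm", "body": {
  "increments": [
    {"slide":[2000,0,-1500],"roll":0,"gripper":0.6},
    {"slide":[2000,0,-1500],"roll":0,"gripper":0.6},
    {"slide":[2000,0,-1500],"roll":0,"gripper":0.6},
    {"slide":[2000,0,-1500],"roll":0,"gripper":0.6},
    {"slide":[2000,0,-1500],"roll":0,"gripper":0.6},
    {"slide":[2000,0,-1500],"roll":0,"gripper":0.6},
    {"slide":[2000,0,-1500],"roll":0,"gripper":0.6},
    {"slide":[2000,0,-1500],"roll":0,"gripper":0.6},
    {"slide":[2000,0,-1500],"roll":0,"gripper":0.6},
    {"slide":[2000,0,-1500],"roll":0,"gripper":0.6}
  ]
}}

```text
clock: 16.63
position: [0.0312, 0.651, 0.7273]
ee_rot: [-2.075, -2.051, -0.373]
force: [-0.3, 0.4, 0.4]
width: 0.6
```

```bash
python3 -c "
from h import *
plan([0.1,.5,.7],90)
"
```

```text
t 16.63 pos [0.0312 0.651  0.7273] yaw 89.68 z [ 0.038  0.315 -0.948] F [-0.3  0.4  0.4] w 0.600 j [-1.78  0.41  0.44  0.43 -0.21  2.   -1.53] 
 -> slide [-151.5   70.5  -19.1] roll -0.006
```

>>> {"method": "jog_arm", "body": {
  "increments": [
    {"slide":[500,0,-2500],"roll":0,"gripper":0.6},
    {"slide":[500,0,-2500],"roll":0,"gripper":0.6},
    {"slide":[500,0,-2500],"roll":0,"gripper":0.6},
    {"slide":[500,0,-2500],"roll":0,"gripper":0.6},
    {"slide":[500,0,-2500],"roll":0,"gripper":0.6},
    {"slide":[500,0,-2500],"roll":0,"gripper":0.6},
    {"slide":[500,0,-2500],"roll":0,"gripper":0.6},
    {"slide":[500,0,-2500],"roll":0,"gripper":0.6},
    {"slide":[500,0,-2500],"roll":0,"gripper":0.6},
    {"slide":[500,0,-2500],"roll":0,"gripper":0.6}
  ]
}}

```text
clock: 17.47
position: [0.0195, 0.5229, 0.7866]
ee_rot: [-2.046, -2.024, -0.42]
force: [-0.8, -0.1, 0.5]
width: 0.601
```

>>> {"method": "jog_arm", "body": {
  "increments": [
    {"slide":[2000,0,-1500],"roll":0,"gripper":0.6},
    {"slide":[2000,0,-1500],"roll":0,"gripper":0.6},
    {"slide":[2000,0,-1500],"roll":0,"gripper":0.6},
    {"slide":[2000,0,-1500],"roll":0,"gripper":0.6},
    {"slide":[2000,0,-1500],"roll":0,"gripper":0.6},
    {"slide":[2000,0,-1500],"roll":0,"gripper":0.6},
    {"slide":[2000,0,-1500],"roll":0,"gripper":0.6},
    {"slide":[2000,0,-1500],"roll":0,"gripper":0.6},
    {"slide":[2000,0,-1500],"roll":0,"gripper":0.6},
    {"slide":[2000,0,-1500],"roll":0,"gripper":0.6}
  ]
}}

```text
clock: 18.3
position: [0.0147, 0.6332, 0.7764]
ee_rot: [-2.019, -1.998, -0.464]
force: [-0.5, 1.0, 0.0]
width: 0.6
```

```bash
python3 -c "
from h import *
plan([0.1,.5,.7],90)
"
```

```text
t 18.30 pos [0.0147 0.6332 0.7764] yaw 89.90 z [ 0.042  0.402 -0.914] F [-0.5  1.   0. ] w 0.600 j [-1.84  0.37  0.51  0.38 -0.23  2.   -1.55] 
 -> slide [-152.5   84.8   19.8] roll -0.002
```

>>> {"method": "jog_arm", "body": {
  "increments": [
    {"slide":[500,0,-2500],"roll":0,"gripper":0.6},
    {"slide":[500,0,-2500],"roll":0,"gripper":0.6},
    {"slide":[500,0,-2500],"roll":0,"gripper":0.6},
    {"slide":[500,0,-2500],"roll":0,"gripper":0.6},
    {"slide":[500,0,-2500],"roll":0,"gripper":0.6},
    {"slide":[500,0,-2500],"roll":0,"gripper":0.6},
    {"slide":[500,0,-2500],"roll":0,"gripper":0.6},
    {"slide":[500,0,-2500],"roll":0,"gripper":0.6},
    {"slide":[500,0,-2500],"roll":0,"gripper":0.6},
    {"slide":[500,0,-2500],"roll":0,"gripper":0.6}
  ]
}}

```text
clock: 19.13
position: [0.0064, 0.4904, 0.8311]
ee_rot: [-1.989, -1.969, -0.508]
force: [-1.1, 0.5, 1.9]
width: 0.599
```

>>> {"method": "jog_arm", "body": {
  "increments": [
    {"slide":[2000,0,-1500],"roll":0,"gripper":0.6},
    {"slide":[2000,0,-1500],"roll":0,"gripper":0.6},
    {"slide":[2000,0,-1500],"roll":0,"gripper":0.6},
    {"slide":[2000,0,-1500],"roll":0,"gripper":0.6},
    {"slide":[2000,0,-1500],"roll":0,"gripper":0.6},
    {"slide":[2000,0,-1500],"roll":0,"gripper":0.6},
    {"slide":[2000,0,-1500],"roll":0,"gripper":0.6},
    {"slide":[2000,0,-1500],"roll":0,"gripper":0.6},
    {"slide":[2000,0,-1500],"roll":0,"gripper":0.6},
    {"slide":[2000,0,-1500],"roll":0,"gripper":0.6}
  ]
}}

```text
clock: 19.97
position: [0.0029, 0.5894, 0.8314]
ee_rot: [-1.961, -1.944, -0.55]
force: [-0.5, 0.3, 0.4]
width: 0.598
```

>>> {"method": "jog_arm", "body": {
  "increments": [
    {"slide":[500,0,-2500],"roll":0,"gripper":0.6},
    {"slide":[500,0,-2500],"roll":0,"gripper":0.6},
    {"slide":[500,0,-2500],"roll":0,"gripper":0.6},
    {"slide":[500,0,-2500],"roll":0,"gripper":0.6},
    {"slide":[500,0,-2500],"roll":0,"gripper":0.6},
    {"slide":[500,0,-2500],"roll":0,"gripper":0.6},
    {"slide":[500,0,-2500],"roll":0,"gripper":0.6},
    {"slide":[500,0,-2500],"roll":0,"gripper":0.6},
    {"slide":[500,0,-2500],"roll":0,"gripper":0.6},
    {"slide":[500,0,-2500],"roll":0,"gripper":0.6}
  ]
}}

```text
clock: 20.8
position: [0.0025, 0.4673, 0.8713]
ee_rot: [-1.926, -1.911, -0.587]
force: [-0.5, 0.2, -0.7]
width: 0.601
```

```bash
python3 -c "
from h import *
plan([0.1,.5,.7],90)
"
```

```text
t 20.80 pos [0.0025 0.4673 0.8713] yaw 90.22 z [ 0.038  0.529 -0.848] F [-0.5  0.2 -0.7] w 0.601 j [-2.61  0.01  0.88  0.58  0.13  2.   -1.66] 
 -> slide [-63.3  91.1 166.2] roll 0.004
```

>>> {"method": "jog_arm", "body": {
  "increments": [
    {"slide":[2000,0,-1500],"roll":0,"gripper":0.6},
    {"slide":[2000,0,-1500],"roll":0,"gripper":0.6},
    {"slide":[2000,0,-1500],"roll":0,"gripper":0.6},
    {"slide":[2000,0,-1500],"roll":0,"gripper":0.6},
    {"slide":[2000,0,-1500],"roll":0,"gripper":0.6},
    {"slide":[2000,0,-1500],"roll":0,"gripper":0.6},
    {"slide":[2000,0,-1500],"roll":0,"gripper":0.6},
    {"slide":[2000,0,-1500],"roll":0,"gripper":0.6},
    {"slide":[2000,0,-1500],"roll":0,"gripper":0.6},
    {"slide":[2000,0,-1500],"roll":0,"gripper":0.6}
  ]
}}

```text
clock: 21.63
position: [-0.0001, 0.5535, 0.8803]
ee_rot: [-1.897, -1.886, -0.626]
force: [0.5, 0.5, 0.3]
width: 0.599
```

>>> {"method": "jog_arm", "body": {
  "increments": [
    {"slide":[2000,0,-1500],"roll":0,"gripper":0.6},
    {"slide":[2000,0,-1500],"roll":0,"gripper":0.6},
    {"slide":[2000,0,-1500],"roll":0,"gripper":0.6},
    {"slide":[2000,0,-1500],"roll":0,"gripper":0.6},
    {"slide":[2000,0,-1500],"roll":0,"gripper":0.6},
    {"slide":[2000,0,-1500],"roll":0,"gripper":0.6},
    {"slide":[2000,0,-1500],"roll":0,"gripper":0.6},
    {"slide":[2000,0,-1500],"roll":0,"gripper":0.6},
    {"slide":[2000,0,-1500],"roll":0,"gripper":0.6},
    {"slide":[2000,0,-1500],"roll":0,"gripper":0.6}
  ]
}}

```text
clock: 22.47
position: [-0.003, 0.5834, 0.89]
ee_rot: [-1.868, -1.859, -0.662]
force: [-0.9, -0.6, -0.2]
width: 0.602
```

```bash
python3 -c "
from h import *
plan([0.5,.3,.5],90)
print(Ro.from_rotvec(arm.observe()['ee_rot']).as_matrix().round(3))
snap('scene','s9');snap('top','t9')
"
```

```text
t 22.47 pos [-0.003   0.5834  0.89  ] yaw 90.57 z [ 0.039  0.601 -0.798] F [-0.9 -0.6 -0.2] w 0.602 j [-1.94  0.29  0.69  0.23 -0.32  2.   -1.57] 
 -> slide [-465.   493.5  160.2] roll 0.010
[[-0.008  0.999  0.039]
 [ 0.799 -0.017  0.601]
 [ 0.602  0.036 -0.798]]
```

View pics/s9.png

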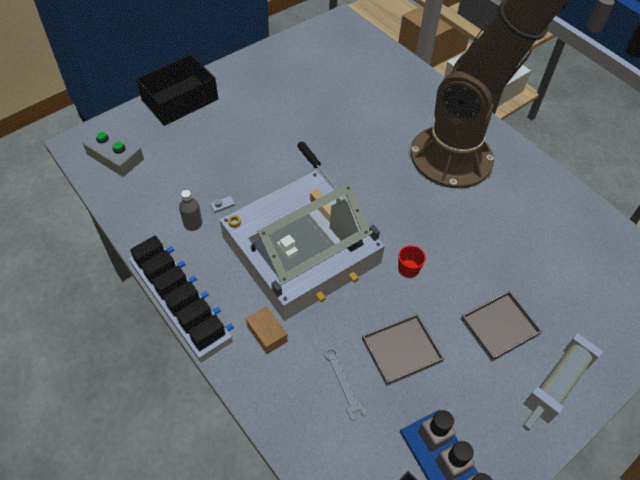

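View pics/t9.png

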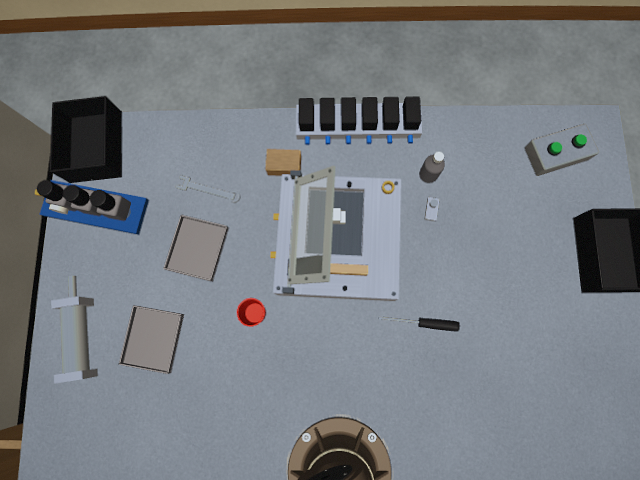

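Tilt is now about 37° toward +y, with tool y within 2° of world x, and the guard and wedge haven't moved. Heading over to the start of the approach line for the jaw.

```bash
cat >> h.py <<'E'
ZT=None
def tcpfor(G,back=0):
    R=Ro.from_rotvec(arm.observe()['ee_rot']).as_matrix(); return np.array(G)+R[:,2]*(.019-back)
E
python3 -c "
from h import *
plan([.595,-.14,.40])
"
```

```text
t 22.57 pos [-0.003   0.5836  0.8898] yaw 90.56 z [ 0.039  0.601 -0.798] F [ 0.3  0.3 -0.5] w 0.601 j [-1.94  0.29  0.69  0.23 -0.32  2.   -1.57] 
 -> slide [-877.4  592.4  -20.8] roll 0.000
```

>>> {"method": "jog_arm", "body": {
  "increments": [
    {"slide":[-25,17,-1],"roll":0,"gripper":0.6},
    {"slide":[-55,37,-1],"roll":0,"gripper":0.6},
    {"slide":[-88,59,-2],"roll":0,"gripper":0.6},
    {"slide":[-120,81,-3],"roll":0,"gripper":0.6},
    {"slide":[-152,103,-4],"roll":0,"gripper":0.6},
    {"slide":[-184,125,-5],"roll":0,"gripper":0.6},
    {"slide":[-216,146,-5],"roll":0,"gripper":0.6},
    {"slide":[-248,168,-6],"roll":0,"gripper":0.6},
    {"slide":[-280,190,-7],"roll":0,"gripper":0.6},
    {"slide":[-310,210,-7],"roll":0,"gripper":0.6}
  ]
}}

```text
clock: 23.4
position: [0.1719, 0.3718, 0.7466]
ee_rot: [-1.864, -1.867, -0.659]
force: [-0.6, 0.5, 0.5]
width: 0.602
```

```bash
python3 -c "
from h import *
plan([.595,-.14,.40])
"
```

```text
t 23.40 pos [0.1719 0.3718 0.7466] yaw 90.96 z [ 0.036  0.599 -0.8  ] F [-0.6  0.5  0.5] w 0.602 j [-2.09 -0.44  0.4   1.29  0.26  1.61 -1.57] 
 -> slide [-623.1  415.5  -14. ] roll 0.000
```

>>> {"method": "jog_arm", "body": {
  "increments": [
    {"slide":[-15,30,10],"roll":0,"gripper":0.6},
    {"slide":[-40,62,15],"roll":0,"gripper":0.6},
    {"slide":[-70,90,15],"roll":0,"gripper":0.6},
    {"slide":[-100,118,12],"roll":0,"gripper":0.6},
    {"slide":[-132,144,10],"roll":0,"gripper":0.6},
    {"slide":[-164,170,8],"roll":0,"gripper":0.6},
    {"slide":[-196,195,5],"roll":0,"gripper":0.6},
    {"slide":[-228,220,2],"roll":0,"gripper":0.6},
    {"slide":[-262,242,0],"roll":0,"gripper":0.6},
    {"slide":[-298,262,0],"roll":0,"gripper":0.6}
  ]
}}

```text
clock: 24.23
position: [0.4385, 0.1283, 0.5783]
ee_rot: [-1.869, -1.864, -0.662]
force: [1.1, 0.1, -0.2]
width: 0.601
```

```bash
python3 -c "
from h import *
plan([.595,-.14,.40])
"
```

```text
t 24.23 pos [0.4385 0.1283 0.5783] yaw 90.76 z [ 0.04   0.599 -0.8  ] F [ 1.1  0.1 -0.2] w 0.601 j [-1.54 -0.42  1.11  1.51 -0.19  1.51 -0.42] 
 -> slide [-323.3  153.7  -11.9] roll 0.000
```

>>> {"method": "jog_arm", "body": {
  "increments": [
    {"slide":[-30,20,-1],"roll":0,"gripper":0.6},
    {"slide":[-65,40,-2],"roll":0,"gripper":0.6},
    {"slide":[-102,60,-4],"roll":0,"gripper":0.6},
    {"slide":[-138,80,-5],"roll":0,"gripper":0.6},
    {"slide":[-175,98,-6],"roll":0,"gripper":0.6},
    {"slide":[-211,114,-8],"roll":0,"gripper":0.6},
    {"slide":[-247,128,-9],"roll":0,"gripper":0.6},
    {"slide":[-280,140,-10],"roll":0,"gripper":0.6},
    {"slide":[-306,150,-12],"roll":0,"gripper":0.6},
    {"slide":[-323,154,-12],"roll":0,"gripper":0.6}
  ]
}}

```text
clock: 25.07
position: [0.4396, -0.0134, 0.4715]
ee_rot: [-1.903, -1.877, -0.679]
force: [-0.3, -0.1, -0.7]
width: 0.599
```

```bash
python3 -c "
from h import *
plan(tcpfor([.608,.003,.086],.2))
"
```

```text
t 25.07 pos [ 0.4396 -0.0134  0.4715] yaw 90.68 z [ 0.073  0.581 -0.811] F [-0.3 -0.1 -0.7] w 0.599 j [-1.35 -0.44  1.32  1.68 -0.19  1.47 -0.04] 
 -> slide [-212.6  142.3  153.3] roll 0.000
```

>>> {"method": "jog_arm", "body": {
  "increments": [
    {"slide":[0,30,10],"roll":0,"gripper":0.6},
    {"slide":[0,60,25],"roll":0,"gripper":0.6},
    {"slide":[0,90,40],"roll":0,"gripper":0.6},
    {"slide":[0,120,55],"roll":0,"gripper":0.6},
    {"slide":[0,145,70],"roll":0,"gripper":0.6},
    {"slide":[-20,160,80],"roll":0,"gripper":0.6},
    {"slide":[-50,170,85],"roll":0,"gripper":0.6},
    {"slide":[-80,170,85],"roll":0,"gripper":0.6},
    {"slide":[-110,170,85],"roll":0,"gripper":0.6},
    {"slide":[-140,170,85],"roll":0,"gripper":0.6}
  ]
}}

```text
clock: 25.9
position: [0.4614, 0.0261, 0.4256]
ee_rot: [-1.938, -1.889, -0.699]
force: [0.4, -0.2, -0.5]
width: 0.599
```

```bash
python3 -c "
from h import *
plan(tcpfor([.608,.003,.086],.2))
"
```

```text
t 25.90 pos [0.4614 0.0261 0.4256] yaw 90.53 z [ 0.107  0.563 -0.819] F [ 0.4 -0.2 -0.5] w 0.599 j [-1.42 -0.44  1.32  1.79 -0.17  1.29 -0.08] 
 -> slide [-212.4  115.7   99.8] roll 0.000
```

The wrist is blocked because joints 2 and 3 sit at their limits, with the elbow on the wrong side. I'll fit a kinematic model from the logged states so I can plan the route instead of groping for it.

```bash
cat > kin.py <<'E'
import numpy as np
from scipy.optimize import least_squares
from scipy.spatial.transform import Rotation as Ro
D=[ # pos, rotvec, joints
([.1742,-.5997,.2259],[-3.1087,-.4423,.0006],[1.18543,.43524,.025,1.5741,-.01162,1.13403,-.07511]),
([.5448,-.4513,.1496],[-2.813,1.396,.001],[.47,.64,.24,1.45,-.17,1.08,-1.74]),
([.5392,-.4551,.0064],[2.504,-1.898,-.003],[.45,.79,.29,1.56,-.28,.83,-2.02]),
([.5417,-.4541,.0371],[2.503,-1.898,-.004],[.44,.76,.30,1.54,-.27,.88,-2.03]),
([.4682,-.2486,.1274],[-2.169,2.271,.003],[.07,.41,.43,1.95,-.23,.83,-2.57]),
([.4655,-.1648,.0871],[-2.163,2.278,-.005],[-.1,.42,.44,2.08,-.27,.7,-2.68]),
([.4676,-.1249,.0871],[-2.163,2.278,-.005],[-.25,.42,.52,2.1,-.32,.69,-2.71]),
([.4696,-.085,.0871],[-2.163,2.278,-.005],[-.41,.43,.62,2.12,-.38,.7,-2.72]),
([.4714,-.0494,.0871],[-2.162,2.279,-.006],[-.55,.44,.72,2.14,-.44,.71,-2.73]),
([.4669,-.0971,.2168],[2.165,-2.274,-.003],[-.73,.3,1.05,1.99,-.3,1.03,-2.73]),
([.4113,.1922,.3914],[-3.074,.648,.001],[-1.23,.02,.71,1.72,-.01,1.41,-2.51]),
([.1438,.456,.4909],[2.9,1.206,-.002],[-1.65,.08,.3,1.42,-.02,1.65,-2.13]),
([.1006,.4772,.6516],[-2.22,-2.184,-.061],[-1.91,.15,.59,.96,-.09,2,-1.39]),
([.0952,.4501,.6753],[-2.199,-2.164,-.121],[-2.23,.08,.89,.99,-.07,2,-1.4]),
([.0925,.7037,.6082],[-2.18,-2.146,-.169],[-1.62,.57,.34,.45,-.2,2,-1.46]),
([.0756,.7304,.6158],[-2.152,-2.125,-.224],[-1.64,.61,.38,.37,-.25,2,-1.48]),
([.0392,.5151,.7464],[-2.102,-2.076,-.325],[-2.1,.16,.68,.74,-.11,2,-1.51]),
([.0147,.6332,.7764],[-2.019,-1.998,-.464],[-1.84,.37,.51,.38,-.23,2,-1.55]),
([.0025,.4673,.8713],[-1.926,-1.911,-.587],[-2.61,.01,.88,.58,.13,2,-1.66]),
([-.003,.5834,.89],[-1.868,-1.859,-.662],[-1.94,.29,.69,.23,-.32,2,-1.57]),
([.1719,.3718,.7466],[-1.864,-1.867,-.659],[-2.09,-.44,.4,1.29,.26,1.61,-1.57]),
([.4385,.1283,.5783],[-1.869,-1.864,-.662],[-1.54,-.42,1.11,1.51,-.19,1.51,-.42]),
([.4396,-.0134,.4715],[-1.903,-1.877,-.679],[-1.35,-.44,1.32,1.68,-.19,1.47,-.04]),
([.4614,.0261,.4256],[-1.938,-1.889,-.699],[-1.42,-.44,1.32,1.79,-.17,1.29,-.08]),
]
def Rx(a):return Ro.from_euler('x',a).as_matrix()
def Ry(a):return Ro.from_euler('y',a).as_matrix()
def Rz(a):return Ro.from_euler('z',a).as_matrix()
def fk(q,p,s):
    # p: o1..o8 offsets (translations between joints, 3 each for 7), j1off, j7off
    ax=[Rz,Ry,Rz,Ry,Rz,Ry,Rz]
    R=np.eye(3);t=np.zeros(3);pts=[]
    off=np.concatenate([p[2:]]).reshape(8,3)
    for i in range(7):
        t=t+R@off[i]; pts.append(t)
        a=q[i]*s[i]+(p[0] if i==0 else 0)+(p[1] if i==6 else 0)
        R=R@ax[i](a)
    return t+R@off[7],R,pts
def unpack(x):
    # j1off,j7off,d1z,a1x,a1y,L1z,aE_x,aE_y,L2x,L2z,aWy,L3x,L3z
    p=np.zeros(26);p[0],p[1]=x[0],x[1]
    o=np.zeros((8,3));o[1]=[x[3],x[4],x[2]];o[3]=[x[6],x[7],x[5]];o[5]=[x[8],x[10],x[9]];o[6]=[x[11],0,0];o[7]=[0,0,x[12]]
    p[2:]=o.ravel();return p
def fit():
    import itertools
    best=None
    for s3,s5,s7 in itertools.product([1,-1],[1,-1],[1,-1]):
        s=[-1,1,s3,1,s5,1,s7]
        def res(x):
            p=unpack(x);r=[]
            for P,V,q in D:
                t,R,_=fk(q,p,s); r+=list((t-P)*1); r+=list(.3*Ro.from_matrix(R.T@Ro.from_rotvec(V).as_matrix()).as_rotvec())
            return np.array(r)
        for j7 in (0,np.pi/2,np.pi,-np.pi/2):
            x0=np.array([0,j7,.35,0,0,.4,0,0,0,.4,0,0,.3]);o=least_squares(res,x0,loss='soft_l1',f_scale=.02)
            if best is None or o.cost<best[0]: best=(o.cost,s,o.x,res(o.x))
    return best
if __name__=='__main__':
    c,s,x,r=fit();r=r.reshape(-1,6)
    print(c,s,x.round(4));print(np.abs(r[:,:3]).max(1).round(4),(np.abs(r[:,3:]).max(1)/.3).round(3))
    np.savez('kin.npz',s=s,x=x)
E
python3 kin.py
```

```text
0.00017658796369960693 [-1, 1, -1, 1, -1, 1, -1] [ 5.0000e-04  1.5714e+00  2.7570e-01  2.5000e-03 -3.5800e-02  5.5420e-01
  1.6000e-03 -1.7100e-02 -2.0000e-03  4.2760e-01 -1.9000e-03  2.8000e-03
  3.7150e-01]
[0.0009 0.0046 0.004  0.0024 0.0021 0.0037 0.0041 0.0024 0.0024 0.0029
 0.0015 0.0023 0.0038 0.0015 0.002  0.0029 0.0032 0.0008 0.002  0.0016
 0.0017 0.0039 0.0029 0.0013] [0.    0.009 0.003 0.005 0.008 0.007 0.004 0.011 0.003 0.008 0.005 0.005
 0.007 0.007 0.006 0.004 0.004 0.003 0.007 0.008 0.003 0.008 0.003 0.004]
```

```bash
cat > ik.py <<'E'
from kin import *
k=np.load('kin.npz');S=k['s'];P=unpack(k['x'])
LO=np.array([-2.62,-.44,-1.27,.08,-1.32,.12,-2.74]);HI=np.array([2.62,2.09,1.32,2.57,4.46,2,2.74])
def ik(pos,R,n=60,seed=0,q0=None,m=.02,tol=1e-3):
    rng=np.random.default_rng(seed);out=[]
    def res(q):
        t,Q,_=fk(q,P,S);return np.r_[t-pos,.3*Ro.from_matrix(R.T@Q).as_rotvec()]
    for i in range(n):
        x0=rng.uniform(LO+m,HI-m) if q0 is None or i else np.clip(q0,LO+m,HI-m)
        o=least_squares(res,x0,bounds=(LO+m,HI-m),max_nfev=60)
        if np.abs(o.fun).max()<tol: out.append(o.x)
    return np.array(out)
def Rot(yaw_x,tilt):
    # tool z = (0,sin t,-cos t); tool x on camera side: yaw_x=+90: x=(0,cos t, sin t)
    z=np.array([0,np.sin(tilt),-np.cos(tilt)])
    x=np.array([0,np.cos(tilt),np.sin(tilt)])*(1 if yaw_x>0 else -1)
    return np.c_[x,np.cross(z,x),z]
E
python3 - <<'E'
from ik import *
for yx in (90,-90):
  for td in (25,30,37,45):
    R=Rot(yx,np.radians(td));z=R[:,2]
    for name,G in [('jaw',np.array([.608,.004,.086])),('up',np.array([.608,.004,.086])-.2*z),('tray',np.array([.543,.367,.035]))]:
        s=ik(G+.019*z,R,30)
        print(yx,td,name,len(s)); 
        if len(s):
            print(np.unique(s.round(1),axis=0)[:6] if td==37 else '')
E
python3 -c "
from h import *
print(Ro.from_rotvec(arm.observe()['ee_rot']).as_matrix().round(3))"
```

```text
90 25 jaw 12

90 25 up 15

90 25 tray 12

90 30 jaw 9

90 30 up 12

90 30 tray 11

90 37 jaw 11
[[ 0.1  0.7  0.2  1.7 -0.9  1.1  0.8]
 [ 0.3  0.7 -0.   1.7 -0.7  1.   0.7]
 [ 0.5  0.7 -0.4  1.7 -0.5  0.9  0.5]
 [ 0.7  0.8 -0.7  1.7 -0.2  0.9  0.2]
 [ 0.8  0.9 -0.9  1.7 -0.   0.9  0.1]
 [ 0.9  1.  -1.1  1.7  0.2  0.9 -0.1]]
90 37 up 12
[[-0.2  0.9  1.2  1.5 -1.1  1.9  1.1]
 [ 0.4  0.6  0.   1.5 -0.6  1.4  0.6]
 [ 0.5  0.6 -0.1  1.5 -0.6  1.4  0.6]
 [ 0.6  0.6 -0.3  1.5 -0.5  1.3  0.5]
 [ 0.7  0.6 -0.5  1.4 -0.4  1.3  0.4]
 [ 0.7  0.7 -0.5  1.4 -0.3  1.3  0.4]]
90 37 tray 10
[[-0.4  0.7  0.1  2.  -1.3  0.7  0.8]
 [-0.1  0.7 -0.4  1.9 -1.   0.4  0.5]
 [-0.   0.8 -0.5  1.9 -0.8  0.4  0.4]
 [ 0.1  0.8 -0.7  1.9 -0.4  0.3  0. ]
 [ 0.2  0.9 -1.   1.9  0.4  0.3 -0.7]
 [ 0.2  0.9 -0.8  1.9 -0.1  0.3 -0.3]]
90 45 jaw 9

90 45 up 10

90 45 tray 15

-90 25 jaw 15

-90 25 up 7

-90 25 tray 16

-90 30 jaw 4

-90 30 up 8

-90 30 tray 15

-90 37 jaw 5
[[-0.4  1.   1.1  1.8 -1.3  1.6 -2. ]
 [-0.2  0.8  0.7  1.8 -1.1  1.3 -2.1]
 [-0.1  0.8  0.5  1.8 -1.   1.2 -2.2]
 [-0.1  0.8  0.5  1.8 -1.   1.3 -2.2]
 [ 0.5  0.8 -0.5  1.7 -0.4  0.9 -2.7]]
-90 37 up 6
[[-0.2  0.8  1.1  1.5 -1.1  1.8 -2.1]
 [-0.2  0.9  1.1  1.5 -1.1  1.8 -2.1]
 [-0.1  0.8  1.   1.5 -1.   1.7 -2.1]
 [-0.   0.7  0.8  1.5 -0.9  1.6 -2.2]
 [ 0.4  0.6 -0.   1.5 -0.6  1.4 -2.5]]
-90 37 tray 18
[[-0.4  0.7  0.   1.9 -1.3  0.6 -2.4]
 [-0.4  0.7  0.1  2.  -1.3  0.7 -2.4]
 [-0.3  0.7 -0.2  1.9 -1.2  0.5 -2.5]
 [-0.2  0.7 -0.2  1.9 -1.1  0.5 -2.5]
 [-0.1  0.7 -0.3  1.9 -1.   0.5 -2.6]
 [-0.1  0.8 -0.4  1.9 -0.9  0.4 -2.7]]
-90 45 jaw 6

-90 45 up 3

-90 45 tray 15

[[-0.008  0.994  0.107]
 [ 0.824 -0.054  0.563]
 [ 0.566  0.092 -0.819]]
```

```bash
cat > sim.py <<'E'
from ik import *
LAM=.02
def pose(q): t,R,_=fk(q,P,S);return t,R
def step(q,pos,R,lam=LAM):
    def res(x):
        t,Q,_=fk(x,P,S);return np.r_[t-pos,.3*Ro.from_matrix(R.T@Q).as_rotvec(),lam*(x-q)]
    return least_squares(res,np.clip(q,LO+1e-6,HI-1e-6),bounds=(LO,HI),max_nfev=40).x
def call(q,rows,lam=LAM):
    t0,R0=pose(q);ct=t0;cr=R0
    for r in rows:
        tp=t0+R0@np.array(r[:3])/1000; tR=R0@Rz(r[3] if len(r)>3 else 0)
        t,R=pose(q)
        d=tp-t;n=np.linalg.norm(d);ct=t+d*min(1,.0417/max(n,1e-9))
        rv=Ro.from_matrix(R.T@tR).as_rotvec();a=np.linalg.norm(rv);cr=R@Ro.from_rotvec(rv*min(1,.125/max(a,1e-9))).as_matrix()
        q=step(q,ct,cr,lam)
    return q
E
python3 - <<'E'
from sim import *
lin=lambda e:[np.array(e)*(i+1)/10 for i in range(10)]
tests=[([-1.94,.29,.69,.23,-.32,2,-1.57],lin([-310,210,-7])),
([-2.09,-.44,.4,1.29,.26,1.61,-1.57],lin([-298,262,0])),
([-1.54,-.42,1.11,1.51,-.19,1.51,-.42],lin([-323,154,-12])),
([-.55,.44,.72,2.14,-.44,.71,-2.73],[[0,0,0]]*4+[[3,0,-5],[5,0,-20],[8,0,-40],[15,0,-65],[30,0,-95],[50,0,-130]]),
([1.18543,.43524,.025,1.5741,-.01162,1.13403,-.07511],[np.array([394,-38,76,1.2])*(i+1)/10 for i in range(10)])]
exp=['-2.09 -0.44  0.4   1.29  0.26  1.61 -1.57','-1.54 -0.42  1.11  1.51 -0.19  1.51 -0.42','-1.35 -0.44  1.32  1.68 -0.19  1.47 -0.04','-0.73  0.3   1.05  1.99 -0.3   1.03 -2.73','0.47  0.64  0.24  1.45 -0.17  1.08 -1.74']
for lam in (.003,.02,.1):
  print(lam)
  for (q,r),e in zip(tests,exp): print(call(np.array(q,float),r,lam).round(2),'|',e)
E
```

```text
0.003
[-1.69 -0.44  0.37  1.39  0.02  1.52 -1.29] | -2.09 -0.44  0.4   1.29  0.26  1.61 -1.57
[-1.56 -0.44  1.11  1.51 -0.17  1.52 -0.44] | -1.54 -0.42  1.11  1.51 -0.19  1.51 -0.42
[-1.35 -0.44  1.32  1.69 -0.11  1.33 -0.04] | -1.35 -0.44  1.32  1.68 -0.19  1.47 -0.04
[-0.72  0.29  1.04  1.99 -0.29  1.02 -2.74] | -0.73  0.3   1.05  1.99 -0.3   1.03 -2.73
[ 0.47  0.64  0.26  1.45 -0.17  1.08 -1.73] | 0.47  0.64  0.24  1.45 -0.17  1.08 -1.74
0.02
[-1.71 -0.44  0.38  1.38  0.04  1.53 -1.3 ] | -2.09 -0.44  0.4   1.29  0.26  1.61 -1.57
[-1.56 -0.44  1.11  1.51 -0.17  1.51 -0.44] | -1.54 -0.42  1.11  1.51 -0.19  1.51 -0.42
[-1.35 -0.44  1.32  1.69 -0.11  1.34 -0.04] | -1.35 -0.44  1.32  1.68 -0.19  1.47 -0.04
[-0.72  0.29  1.03  1.99 -0.29  1.02 -2.74] | -0.73  0.3   1.05  1.99 -0.3   1.03 -2.73
[ 0.47  0.64  0.26  1.45 -0.17  1.08 -1.73] | 0.47  0.64  0.24  1.45 -0.17  1.08 -1.74
0.1
[-1.98 -0.4   0.43  1.25  0.17  1.62 -1.46] | -2.09 -0.44  0.4   1.29  0.26  1.61 -1.57
[-1.5  -0.44  0.95  1.52 -0.15  1.51 -0.57] | -1.54 -0.42  1.11  1.51 -0.19  1.51 -0.42
[-1.36 -0.44  1.32  1.68 -0.11  1.35 -0.05] | -1.35 -0.44  1.32  1.68 -0.19  1.47 -0.04
[-0.63  0.28  0.94  2.   -0.28  0.99 -2.74] | -0.73  0.3   1.05  1.99 -0.3   1.03 -2.73
[ 0.53  0.61  0.21  1.49 -0.18  1.05 -1.56] | 0.47  0.64  0.24  1.45 -0.17  1.08 -1.74
```

```bash
cat > srch.py <<'E'
from sim import *
import sys,time
from multiprocessing import Pool
from cell import arm
q0=np.array(arm.observe()['joints'])
Rg=Rot(90,np.radians(36));zg=Rg[:,2]
B=np.array([.608,.004,.086])+zg*(.019-.2)
def go(q,wp,roll=0):
    t,R=pose(q);d=wp-t;n=max(1,int(np.ceil(max(np.linalg.norm(d)/.38,abs(roll)/1.2))));
    for k in range(n):
        t,R=pose(q);sl=R.T@((wp-t)/(n-k))*1000
        q=call(q,[np.r_[sl,roll/n]*(i+1)/10 for i in range(10)])
    return q,n
def trial(seed):
    rng=np.random.default_rng(seed)
    nw=rng.integers(1,3);q=q0;N=0;W=[]
    rolls=[]
    for i in range(nw):
        wpt=rng.uniform([.1,-.1,.35],[.8,.7,.85]).round(2);ro=float(rng.choice([0,0,0,rng.uniform(-1.5,1.5)]));
        q,n=go(q,wpt,ro);N+=n;W.append(wpt.tolist());rolls.append(ro)
    q,n=go(q,B,-sum(rolls));N+=n
    t,R=pose(q)
    return np.linalg.norm(t-B),np.degrees(np.linalg.norm(Ro.from_matrix(R.T@Rg).as_rotvec())),N,W,np.round(rolls,2).tolist(),q.round(2).tolist(),R[:,2].round(3).tolist()
if __name__=='__main__':
    import os
    print(os.cpu_count())
    t0=time.time()
    with Pool() as p: r=p.map(trial,range(400),chunksize=4)
    print(time.time()-t0)
    r=[a for a in r if a[0]<.03];r.sort(key=lambda a:a[1]+a[2]*1.0)
    for a in r[:12]:print(a)
E
timeout 560 python3 srch.py
```

```text
4
233.06963109970093
(np.float64(9.89949837086119e-05), np.float64(0.9103733652079132), 3, [[0.15, 0.18, 0.52]], [0.0], [0.43, 0.58, -0.05, 1.48, -0.55, 1.36, 0.59], [0.004, 0.577, -0.817])
(np.float64(0.00012252641460619584), np.float64(2.1679200822255047), 3, [[0.14, 0.14, 0.4]], [-0.61], [0.52, 0.59, -0.16, 1.49, -0.54, 1.33, 0.58], [0.029, 0.606, -0.795])
(np.float64(7.59493071246273e-05), np.float64(2.526587456676423), 3, [[0.17, 0.14, 0.45], [0.43, 0.02, 0.38]], [1.18, -1.09], [0.46, 0.57, -0.08, 1.52, -0.57, 1.32, 0.61], [0.043, 0.587, -0.808])
(np.float64(4.126983618321294e-05), np.float64(1.7059985115473255), 4, [[0.15, 0.14, 0.55], [0.42, -0.09, 0.6]], [0.0, 0.65], [0.58, 0.59, -0.27, 1.49, -0.46, 1.3, 0.51], [0.028, 0.585, -0.81])
(np.float64(0.00011042464939358457), np.float64(1.804040579788197), 5, [[0.11, 0.09, 0.56], [0.15, 0.09, 0.71]], [0.0, 1.06], [-0.01, 0.66, 0.72, 1.55, -0.91, 1.58, 0.91], [0.029, 0.592, -0.805])
(np.float64(0.00011157852156855062), np.float64(3.846117058887488), 3, [[0.16, 0.11, 0.4]], [-0.58], [0.49, 0.56, -0.11, 1.54, -0.57, 1.29, 0.61], [0.06
[... 433 characters left out ...]
8786664067483), 6, [[0.51, 0.61, 0.75], [0.13, 0.17, 0.65]], [1.14, -0.18], [0.38, 0.56, 0.03, 1.52, -0.6, 1.35, 0.64], [0.033, 0.574, -0.818])
(np.float64(9.028118176817951e-05), np.float64(2.1836492977506845), 6, [[0.15, 0.44, 0.59], [0.13, -0.06, 0.44]], [0.53, 0.0], [0.21, 0.6, 0.29, 1.48, -0.68, 1.46, 0.7], [-0.02, 0.562, -0.827])
(np.float64(0.00010960715832413966), np.float64(4.246810928576608), 4, [[0.1, 0.09, 0.41], [0.32, 0.36, 0.38]], [0.65, 0.0], [0.87, 0.69, -0.73, 1.49, -0.24, 1.22, 0.33], [0.062, 0.618, -0.784])
(np.float64(8.651140266018254e-05), np.float64(4.832835938172551), 4, [[0.14, 0.1, 0.68]], [0.23], [0.18, 0.55, 0.35, 1.58, -0.76, 1.37, 0.78], [0.079, 0.563, -0.823])
```

```bash
python3 - <<'E'
from srch import *
q=q0.copy()
W=np.array([.15,.18,.52])
def links(q):
    t,R,pts=fk(q,P,S); return pts+[t]
def segd(a,b,c,d):
    u=np.linspace(0,1,25);A=a+(b-a)*u[:,None];C=c+(d-c)*u[:,None]
    return np.linalg.norm(A[:,None]-C[None],axis=2).min()
for wp in (W,B):
    t,R=pose(q);n=int(np.ceil(np.linalg.norm(wp-t)/.38))
    for k in range(n):
        t,R=pose(q);sl=R.T@((wp-t)/(n-k))*1000
        print('CALL slide',sl.round(0),'n',n)
        qp=q
        t0,R0=t,R
        for i in range(10):
            tp=t0+R0@(sl*(i+1)/10)/1000
            tt,_=pose(q);d=tp-tt;nn=np.linalg.norm(d)
            rv=Ro.from_matrix(_.T@R0).as_rotvec();a=np.linalg.norm(rv)
            q=step(q,tt+d*min(1,.0417/max(nn,1e-9)),_@Ro.from_rotvec(rv*min(1,.125/max(a,1e-9))).as_matrix())
            L=links(q);e=L[3];wr=L[5];tc=L[7];sh=L[1]
            print(i,tc.round(3),'z',pose(q)[1][:,2].round(2),'q',q.round(2),'el',e.round(2),'wr',wr.round(2),'tool-uarm %.2f'%segd(wr+(tc-wr)*.5,tc,sh,e),'base %.2f'%segd(wr,tc,np.zeros(3),sh),'dq %.2f'%np.abs(q-qp).max());qp=q
E
```

```text
CALL slide [ 181. -309.  -25.] n 1
0 [0.43  0.043 0.435] z [ 0.1   0.56 -0.82] q [-1.3  -0.44  1.16  1.84 -0.18  1.29 -0.12] el [-0.02 -0.25  0.77] wr [ 0.39 -0.17  0.74] tool-uarm 0.42 base 0.43 dq 0.15
1 [0.399 0.058 0.444] z [ 0.1   0.56 -0.82] q [-1.17 -0.44  1.01  1.87 -0.21  1.3  -0.15] el [-0.05 -0.24  0.77] wr [ 0.36 -0.15  0.75] tool-uarm 0.40 base 0.41 dq 0.16
2 [0.368 0.074 0.454] z [ 0.1   0.56 -0.82] q [-1.03 -0.44  0.85  1.91 -0.25  1.31 -0.18] el [-0.08 -0.23  0.77] wr [ 0.33 -0.14  0.76] tool-uarm 0.39 base 0.39 dq 0.15
3 [0.337 0.089 0.463] z [ 0.1   0.56 -0.82] q [-0.88 -0.44  0.7   1.93 -0.29  1.32 -0.19] el [-0.11 -0.22  0.77] wr [ 0.3  -0.12  0.77] tool-uarm 0.37 base 0.38 dq 0.16
4 [0.306 0.104 0.473] z [ 0.1   0.56 -0.82] q [-0.72 -0.44  0.54  1.95 -0.35  1.35 -0.18] el [-0.15 -0.2   0.77] wr [ 0.27 -0.11  0.78] tool-uarm 0.36 base 0.37 dq 0.17
5 [0.275 0.119 0.482] z [ 0.1   0.56 -0.82] q [-0.52 -0.44  0.37  1.96 -0.42  1.39 -0.16] el [-0.18 -0.16  0.78] wr [ 0.24 -0.09  0.79] tool-uarm 0.36 base 0.36 dq 0.20
6 [0.245 0.134 0.492] z [ 0.1   0.56 -0.82] q [-0.2
[... 3398 characters left out ...]
0.54 dq 0.05
6 [ 0.544 -0.061  0.276] z [ 0.    0.58 -0.82] q [ 0.43  0.43 -0.07  1.64 -0.56  1.36  0.57] el [ 0.19 -0.15  0.78] wr [ 0.55 -0.28  0.58] tool-uarm 0.46 base 0.56 dq 0.05
7 [ 0.566 -0.075  0.261] z [ 0.    0.58 -0.82] q [ 0.43  0.48 -0.06  1.59 -0.56  1.36  0.58] el [ 0.21 -0.16  0.77] wr [ 0.57 -0.29  0.56] tool-uarm 0.47 base 0.58 dq 0.05
8 [ 0.587 -0.089  0.247] z [ 0.    0.58 -0.82] q [ 0.43  0.53 -0.06  1.54 -0.55  1.36  0.58] el [ 0.24 -0.17  0.75] wr [ 0.59 -0.3   0.55] tool-uarm 0.48 base 0.60 dq 0.05
9 [ 0.608 -0.102  0.232] z [ 0.    0.58 -0.82] q [ 0.43  0.58 -0.05  1.48 -0.55  1.36  0.59] el [ 0.26 -0.18  0.74] wr [ 0.61 -0.32  0.53] tool-uarm 0.48 base 0.62 dq 0.05
```

>>> {"method": "jog_arm", "body": {
  "increments": [
    {"slide":[20,-35,-3],"roll":0,"gripper":0.6},
    {"slide":[40,-70,-6],"roll":0,"gripper":0.6},
    {"slide":[60,-102,-8],"roll":0,"gripper":0.6},
    {"slide":[80,-136,-11],"roll":0,"gripper":0.6},
    {"slide":[100,-170,-14],"roll":0,"gripper":0.6},
    {"slide":[115,-196,-16],"roll":0,"gripper":0.6},
    {"slide":[128,-218,-18],"roll":0,"gripper":0.6},
    {"slide":[140,-239,-20],"roll":0,"gripper":0.6},
    {"slide":[150,-256,-21],"roll":0,"gripper":0.6},
    {"slide":[160,-273,-22],"roll":0,"gripper":0.6}
  ]
}}

```text
clock: 26.73
position: [0.2398, 0.125, 0.496]
ee_rot: [-1.942, -1.895, -0.706]
force: [-0.6, -1.6, 0.2]
width: 0.6
```

```bash
python3 -c "
from h import *
plan([.15,.18,.52])
"
```

```text
t 26.73 pos [0.2398 0.125  0.496 ] yaw 90.76 z [ 0.115  0.561 -0.82 ] F [-0.6 -1.6  0.2] w 0.600 j [-0.12 -0.44  0.13  1.95 -0.54  1.5  -0.02] 
 -> slide [ 59.9 -89.8   0.9] roll 0.000
```

>>> {"method": "jog_arm", "body": {
  "increments": [
    {"slide":[7,-10,0],"roll":0,"gripper":0.6},
    {"slide":[14,-20,0],"roll":0,"gripper":0.6},
    {"slide":[21,-31,0],"roll":0,"gripper":0.6},
    {"slide":[28,-42,0],"roll":0,"gripper":0.6},
    {"slide":[34,-52,0],"roll":0,"gripper":0.6},
    {"slide":[40,-61,0],"roll":0,"gripper":0.6},
    {"slide":[45,-68,0],"roll":0,"gripper":0.6},
    {"slide":[50,-75,0],"roll":0,"gripper":0.6},
    {"slide":[55,-82,0],"roll":0,"gripper":0.6},
    {"slide":[60,-90,0],"roll":0,"gripper":0.6}
  ]
}}

```text
clock: 27.57
position: [0.1979, 0.1968, 0.5052]
ee_rot: [-1.904, -1.825, -0.606]
force: [0.1, 0.6, 0.4]
width: 0.598
```

```bash
python3 -c "
from h import *
plan(tcpfor([.608,.003,.086],.2))
print(Ro.from_rotvec(arm.observe()['ee_rot']).as_matrix().round(3))
"
```

```text
t 27.57 pos [0.1979 0.1968 0.5052] yaw 87.36 z [ 0.016  0.585 -0.811] F [0.1 0.6 0.4] w 0.598 j [ 0.57 -0.44 -0.36  1.92 -0.77  1.75  0.12] 
 -> slide [-386.9  421.3   52.1] roll 0.000
[[ 0.037  0.999  0.016]
 [ 0.81  -0.039  0.585]
 [ 0.585 -0.009 -0.811]]
```

>>> {"method": "jog_arm", "body": {
  "increments": [
    {"slide":[-15,16,2],"roll":-0.01,"gripper":0.6},
    {"slide":[-36,39,5],"roll":-0.02,"gripper":0.6},
    {"slide":[-60,65,8],"roll":-0.03,"gripper":0.6},
    {"slide":[-84,91,11],"roll":-0.045,"gripper":0.6},
    {"slide":[-108,118,15],"roll":-0.045,"gripper":0.6},
    {"slide":[-132,144,18],"roll":-0.045,"gripper":0.6},
    {"slide":[-156,170,21],"roll":-0.045,"gripper":0.6},
    {"slide":[-180,196,24],"roll":-0.045,"gripper":0.6},
    {"slide":[-204,222,28],"roll":-0.045,"gripper":0.6},
    {"slide":[-228,248,31],"roll":-0.045,"gripper":0.6}
  ]
}}

```text
clock: 28.4
position: [0.4384, 0.0124, 0.3424]
ee_rot: [-1.884, -1.86, -0.621]
force: [-0.8, 0.7, 0.8]
width: 0.597
```

```bash
python3 -c "
from h import *
plan(tcpfor([.608,.003,.086],.17))
"
```

```text
t 28.40 pos [0.4384 0.0124 0.3424] yaw 89.60 z [ 0.022  0.582 -0.813] F [-0.8  0.7  0.8] w 0.597 j [ 0.6   0.17 -0.32  1.83 -0.56  1.35  0.46] 
 -> slide [-156.   166.    55.7] roll 0.000
```

>>> {"method": "jog_arm", "body": {
  "increments": [
    {"slide":[-20,20,0],"roll":0,"gripper":0.6},
    {"slide":[-42,42,2],"roll":0,"gripper":0.6},
    {"slide":[-65,65,6],"roll":0,"gripper":0.6},
    {"slide":[-88,90,12],"roll":0,"gripper":0.6},
    {"slide":[-110,115,20],"roll":0,"gripper":0.6},
    {"slide":[-130,137,30],"roll":0,"gripper":0.6},
    {"slide":[-146,154,42],"roll":0,"gripper":0.6},
    {"slide":[-154,163,51],"roll":0,"gripper":0.6},
    {"slide":[-156,166,55],"roll":0,"gripper":0.6},
    {"slide":[-156,166,55],"roll":0,"gripper":0.6}
  ]
}}

```text
clock: 29.23
position: [0.6034, -0.0825, 0.2099]
ee_rot: [-1.881, -1.86, -0.619]
force: [-0.1, 0.2, -0.4]
width: 0.602
```

```bash
python3 -c "
from h import *
plan(tcpfor([.608,.003,.086],0))
snap('wrist','w10');snap('scene','s10')
g=load('s10')['frame'][70:310,130:390]
cv2.imwrite('pics/s10c.png',cv2.resize(g,None,fx=2.5,fy=2.5,interpolation=cv2.INTER_CUBIC))
"
```

```text
t 29.23 pos [ 0.6034 -0.0825  0.2099] yaw 89.65 z [ 0.02   0.583 -0.812] F [-0.1  0.2 -0.4] w 0.602 j [ 0.55  0.59 -0.26  1.54 -0.47  1.25  0.51] 
 -> slide [ -2.8   1.7 169.5] roll 0.000
```

View pics/w10.png

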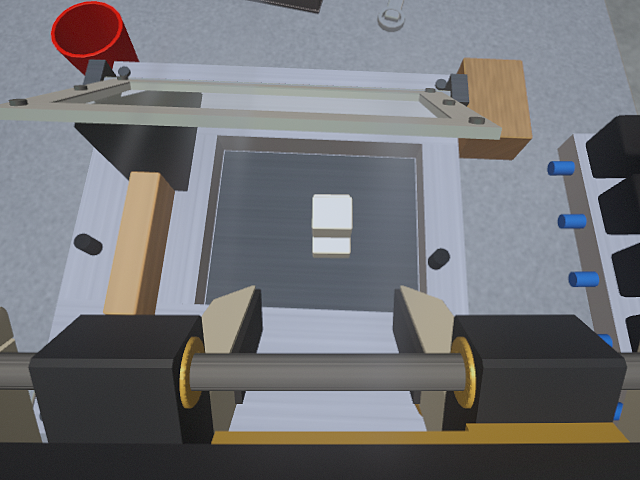

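View pics/s10c.png

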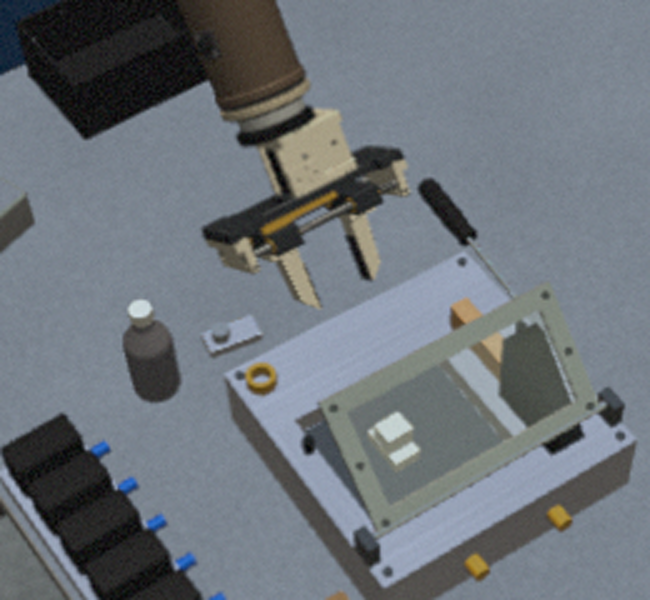

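The wrist view shows the jaw clear under the guard: rib top at (332,212), base front at (331,243), and the fingers lined up. Checking its position with this camera.

```bash
python3 -c "
from h import *
f=load('w10')
for u,v,z in [(313,195,.095),(352,195,.095),(352,230,.095),(313,230,.095),(313,252,.071),(350,252,.071)]: print(atz(f,u,v,z).round(4),dep(f,u,v).round(4))
print(dep(f,332,212).round(4),'floor',dep(f,270,260).round(4))
"
```

```text
[0.5956 0.0183 0.095 ] [0.595  0.0348 0.0564]
[0.625 0.018 0.095] [0.6282 0.0345 0.0564]
[ 0.624  -0.0098  0.095 ] [0.6272 0.0034 0.0554]
[ 0.5955 -0.0094  0.095 ] [ 0.5954 -0.0079  0.0905]
[ 0.5949 -0.0195  0.071 ] [ 0.5949 -0.0193  0.0705]
[ 0.6238 -0.0198  0.071 ] [ 0.6239 -0.0193  0.0689]
[0.6097 0.005  0.0936] floor [ 0.5597 -0.0213  0.0548]
```

```bash
python3 -c "
from h import *
plan(tcpfor([.6095,.002,.085],0))
"
```

```text
t 29.33 pos [ 0.6036 -0.0824  0.212 ] yaw 89.78 z [ 0.021  0.582 -0.813] F [-0.9 -0.6  0.3] w 0.597 j [ 0.55  0.59 -0.26  1.54 -0.47  1.25  0.51] 
 -> slide [ -5.3   2.6 171.5] roll 0.000
```

>>> {"method": "jog_arm", "body": {
  "increments": [
    {"slide":[-1,1,15],"roll":0,"gripper":0.6},
    {"slide":[-2,2,35],"roll":0,"gripper":0.6},
    {"slide":[-3,2,57],"roll":0,"gripper":0.6},
    {"slide":[-4,2,80],"roll":0,"gripper":0.6},
    {"slide":[-5,3,103],"roll":0,"gripper":0.6},
    {"slide":[-5,3,125],"roll":0,"gripper":0.6},
    {"slide":[-5,3,144],"roll":0,"gripper":0.6},
    {"slide":[-5,3,158],"roll":0,"gripper":0.6},
    {"slide":[-5,3,167],"roll":0,"gripper":0.6},
    {"slide":[-5,3,170],"roll":0,"gripper":0.6}
  ]
}}

```text
clock: 30.17
position: [0.6103, 0.0132, 0.0704]
ee_rot: [-1.881, -1.864, -0.62]
force: [0.4, -0.4, 1.4]
width: 0.599
```

```bash
python3 -c "
from h import *
snap('wrist','w11');snap('scene','s11')
plan(tcpfor([.6095,.002,.085],0))
g=load('s11')['frame'][70:310,130:390]
cv2.imwrite('pics/s11c.png',cv2.resize(g,None,fx=2.5,fy=2.5,interpolation=cv2.INTER_CUBIC))
"
```

```text
t 30.27 pos [0.6109 0.0121 0.0708] yaw 89.79 z [ 0.022  0.582 -0.813] F [ 0.6 -1.  -0.9] w 0.596 j [ 0.45  0.72 -0.31  1.72 -0.53  0.9   0.56] 
 -> slide [ 0.  -1.   1.5] roll 0.000
```

View pics/w11.png

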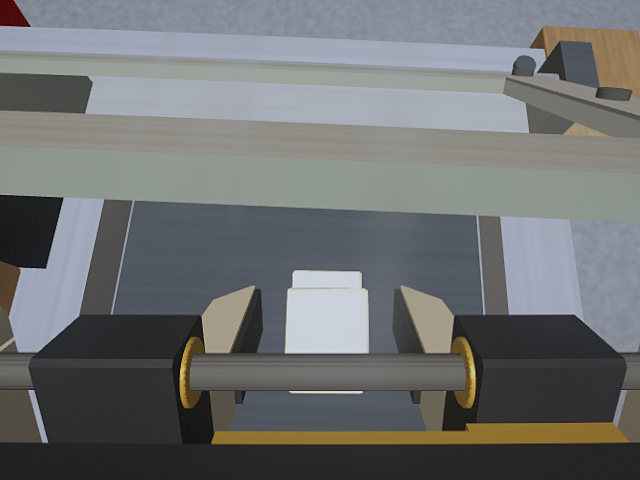

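View pics/s11c.png

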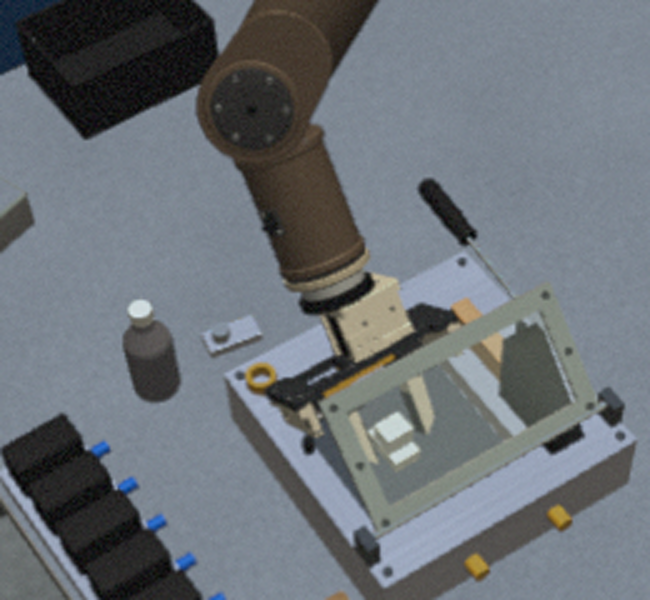

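The jaw sits between the pads: rib at columns 287–368, pads at 262 and 395. Nothing is touching the guard. Closing and lifting gently.

>>> {"method": "jog_arm", "body": {
  "increments": [
    {"slide":[0,0,0],"roll":0,"gripper":0.45},
    {"slide":[0,0,0],"roll":0,"gripper":0.25},
    {"slide":[0,0,0],"roll":0,"gripper":0.2},
    {"slide":[0,0,0],"roll":0,"gripper":0.2},
    {"slide":[0,0,0],"roll":0,"gripper":0.2},
    {"slide":[0,0,0],"roll":0,"gripper":0.2},
    {"slide":[0,0,0],"roll":0,"gripper":0.2},
    {"slide":[1,0,-1],"roll":0,"gripper":0.2},
    {"slide":[3,0,-4],"roll":0,"gripper":0.2},
    {"slide":[6,0,-8],"roll":0,"gripper":0.2}
  ],
  "newtons": 20
}}

```text
clock: 31.1
position: [0.6104, 0.0125, 0.0797]
ee_rot: [-1.882, -1.862, -0.619]
force: [-0.2, 0.6, -1.8]
width: 0.326
```

```bash
python3 -c "
from h import *
snap('wrist','w12')
plan(tcpfor([.6095,-.10,.19],0))
"
```

```text
t 31.15 pos [0.611  0.0126 0.081 ] yaw 89.78 z [ 0.022  0.582 -0.813] F [0.6 0.4 0.4] w 0.327 j [ 0.45  0.71 -0.31  1.72 -0.53  0.92  0.55] 
 -> slide [ -28.1    1.9 -135.2] roll 0.000
```

View pics/w12.png

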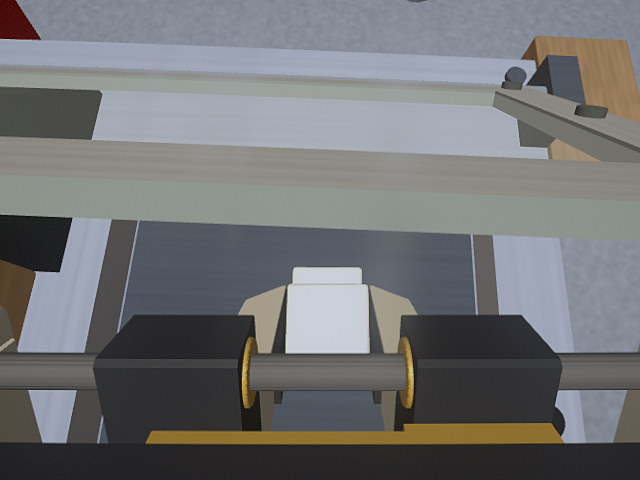

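The jaw is held (30 mm opening) and lifted. Backing out along the tool axis, then simulating the carry to the tray.

>>> {"method": "jog_arm", "body": {
  "increments": [
    {"slide":[0,0,-6],"roll":0,"gripper":0.2},
    {"slide":[0,0,-16],"roll":0,"gripper":0.2},
    {"slide":[0,0,-30],"roll":0,"gripper":0.2},
    {"slide":[0,0,-48],"roll":0,"gripper":0.2},
    {"slide":[0,0,-68],"roll":0,"gripper":0.2},
    {"slide":[0,0,-90],"roll":0,"gripper":0.2},
    {"slide":[0,0,-112],"roll":0,"gripper":0.2},
    {"slide":[0,0,-133],"roll":0,"gripper":0.2},
    {"slide":[0,0,-150],"roll":0,"gripper":0.2},
    {"slide":[0,0,-160],"roll":0,"gripper":0.2}
  ]
}}

```text
clock: 31.98
position: [0.6078, -0.0831, 0.2122]
ee_rot: [-1.886, -1.864, -0.621]
force: [-1.0, -0.3, -1.9]
width: 0.325
```

```bash
cat > car.py <<'E'
from h import plan,tcpfor,arm
from sim import *
q0=np.array(arm.observe()['joints']);plan([.59,-.08,.38])
z=pose(q0)[1][:,2];print(pose(q0)[0])
for route in ([[.60,-.08,.40],[.56,.33,.40],None],[[.60,-.08,.38],[.66,.2,.40],[.56,.36,.30],None]):
    q=q0
    for wp in route:
        wp=np.array([.543,.367,.037])+.019*z if wp is None else np.array(wp)
        t,R=pose(q);n=int(np.ceil(np.linalg.norm(wp-t)/.38))
        for k in range(n):
            t,R=pose(q);sl=R.T@((wp-t)/(n-k))*1000
            q=call(q,[sl*(i+1)/10 for i in range(10)])
            print(sl.round(0),pose(q)[0].round(3),pose(q)[1][:,2].round(3),q.round(2))
    print()
E
python3 car.py
```

```text
t 31.98 pos [ 0.6078 -0.0831  0.2122] yaw 89.72 z [ 0.024  0.58  -0.814] F [-1.  -0.3 -1.9] w 0.325 j [ 0.55  0.59 -0.26  1.53 -0.47  1.25  0.51] 
 -> slide [  99.9  -14.9 -135.2] roll 0.000
[ 0.60707423 -0.08409462  0.21250413]
[ 112.   -4. -150.] [ 0.6  -0.08  0.4 ] [ 0.024  0.58  -0.814] [ 0.54  0.46 -0.25  1.29 -0.49  1.58  0.33]
[167. -24. 118.] [0.58  0.125 0.4  ] [ 0.024  0.58  -0.814] [ 0.31  0.32 -0.35  1.5  -0.53  1.34  0.1 ]
[167. -24. 119.] [0.56 0.33 0.4 ] [ 0.024  0.581 -0.814] [ 0.02  0.3  -0.43  1.54 -0.49  1.11 -0.22]
[-90. -12. 168.] [0.552 0.354 0.211] [ 0.024  0.58  -0.814] [ 0.    0.46 -0.48  1.81 -0.54  0.71 -0.03]
[-90. -12. 168.] [0.543 0.378 0.022] [ 0.023  0.58  -0.814] [ 0.01  0.77 -0.58  1.92 -0.59  0.31  0.16]

[ 101.   -4. -134.] [ 0.6  -0.08  0.38] [ 0.024  0.58  -0.814] [ 0.54  0.46 -0.26  1.33 -0.48  1.54  0.35]
[240.  55. 148.] [0.66 0.2  0.4 ] [ 0.024  0.581 -0.814] [ 0.15  0.45 -0.33  1.31 -0.48  1.31 -0.05]
[  72. -104.  172.] [0.56 0.36 0.3 ] [ 0.024  0.581 -0.814] [-0.04  0.38 -0.42  1.68 -0.52  0.89 -0.14]
[-147.  -22.  237.] [0.544 0.378 0.022] [ 0.023  0.58  -0.814] [ 0.    0.77 -0.56  1.93 -0.61  0.32  0.18]
```

>>> {"method": "jog_arm", "body": {
  "increments": [
    {"slide":[11,0,-15],"roll":0,"gripper":0.2},
    {"slide":[26,0,-35],"roll":0,"gripper":0.2},
    {"slide":[44,0,-58],"roll":0,"gripper":0.2},
    {"slide":[62,0,-82],"roll":0,"gripper":0.2},
    {"slide":[80,-2,-106],"roll":0,"gripper":0.2},
    {"slide":[98,-4,-128],"roll":0,"gripper":0.2},
    {"slide":[118,-6,-140],"roll":0,"gripper":0.2},
    {"slide":[140,-8,-135],"roll":0,"gripper":0.2},
    {"slide":[164,-10,-120],"roll":0,"gripper":0.2},
    {"slide":[188,-14,-102],"roll":0,"gripper":0.2}
  ]
}}

```text
clock: 32.82
position: [0.5921, 0.0129, 0.4031]
ee_rot: [-1.885, -1.862, -0.622]
force: [0.4, 0.4, -1.7]
width: 0.327
```

```bash
python3 -c "
from h import *
plan([.56,.33,.36])
"
```

```text
t 32.82 pos [0.5921 0.0129 0.4031] yaw 89.69 z [ 0.024  0.581 -0.813] F [ 0.4  0.4 -1.7] w 0.327 j [ 0.45  0.38 -0.29  1.4  -0.51  1.48  0.23] 
 -> slide [232.8 -38.3 218.6] roll 0.000
```

>>> {"method": "jog_arm", "body": {
  "increments": [
    {"slide":[24,-4,18],"roll":0,"gripper":0.2},
    {"slide":[50,-8,40],"roll":0,"gripper":0.2},
    {"slide":[77,-12,64],"roll":0,"gripper":0.2},
    {"slide":[104,-16,90],"roll":0,"gripper":0.2},
    {"slide":[131,-20,116],"roll":0,"gripper":0.2},
    {"slide":[158,-25,142],"roll":0,"gripper":0.2},
    {"slide":[183,-30,168],"roll":0,"gripper":0.2},
    {"slide":[206,-34,192],"roll":0,"gripper":0.2},
    {"slide":[224,-37,210],"roll":0,"gripper":0.2},
    {"slide":[233,-38,219],"roll":0,"gripper":0.2}
  ]
}}

```text
clock: 33.65
position: [0.5565, 0.3345, 0.3589]
ee_rot: [-1.876, -1.866, -0.617]
force: [-1.2, 0.5, -0.0]
width: 0.327
```

```bash
python3 -c "
from h import *
snap('wrist','w13');snap('scene','s13')
plan(tcpfor([.543,.367,.10]))
"
```

```text
t 33.75 pos [0.5574 0.333  0.359 ] yaw 89.97 z [ 0.018  0.582 -0.813] F [-0.3 -0.2 -1. ] w 0.327 j [ 0.02  0.33 -0.43  1.6  -0.51  1.03 -0.16] 
 -> slide [-123.2  -18.4  249. ] roll 0.000
```

View pics/w13.png

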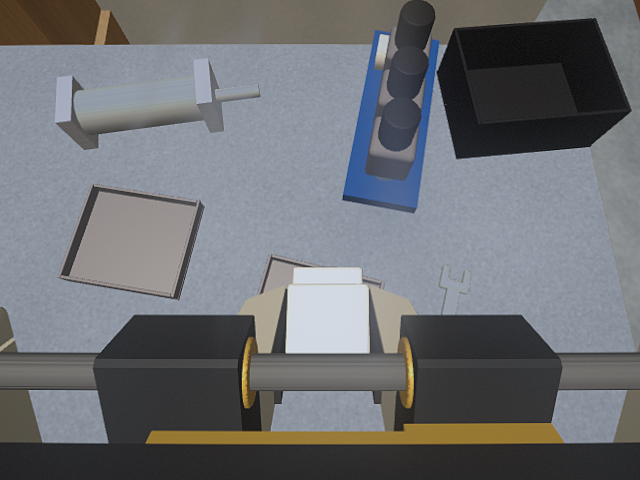

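View pics/s13.png

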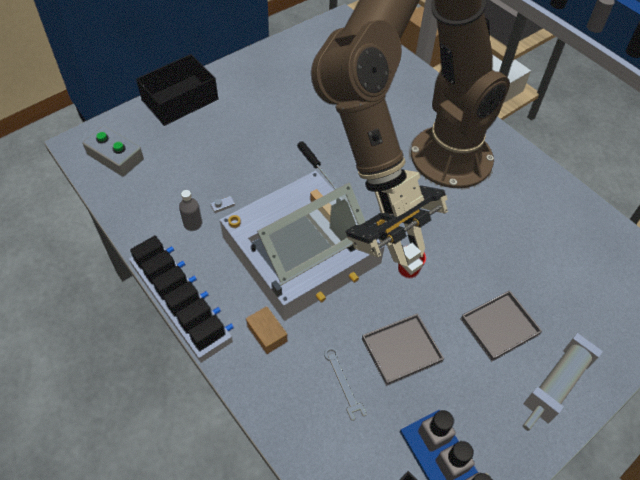

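```bash
python3 -c "
from h import *
f=load('s13')
T=np.array([atz(f,u,v,.022) for u,v in [(362,346),(417,316),(442,351),(388,382)]]);print(T.round(3).tolist(),T.mean(0))
"
```

```text
[[0.619, 0.312, 0.022], [0.462, 0.333, 0.022], [0.479, 0.437, 0.022], [0.63, 0.416, 0.022]] [0.5472976  0.37465676 0.022     ]
```

>>> {"method": "jog_arm", "body": {
  "increments": [
    {"slide":[-12,-2,25],"roll":0,"gripper":0.2},
    {"slide":[-27,-4,55],"roll":0,"gripper":0.2},
    {"slide":[-43,-6,87],"roll":0,"gripper":0.2},
    {"slide":[-59,-9,119],"roll":0,"gripper":0.2},
    {"slide":[-75,-11,151],"roll":0,"gripper":0.2},
    {"slide":[-90,-13,182],"roll":0,"gripper":0.2},
    {"slide":[-104,-15,210],"roll":0,"gripper":0.2},
    {"slide":[-115,-17,232],"roll":0,"gripper":0.2},
    {"slide":[-122,-18,246],"roll":0,"gripper":0.2},
    {"slide":[-123,-18,249],"roll":0,"gripper":0.2}
  ]
}}

```text
clock: 34.58
position: [0.5458, 0.373, 0.0813]
ee_rot: [-1.886, -1.86, -0.614]
force: [-0.1, -0.8, -1.7]
width: 0.331
```

```bash
python3 -c "
from h import *
snap('wrist','w14');snap('scene','s14')
plan(tcpfor([.543,.367,.037]))
g=load('s14')['frame'][220:400,300:480]
cv2.imwrite('pics/s14c.png',cv2.resize(g,None,fx=3,fy=3,interpolation=cv2.INTER_CUBIC))
"
```

```text
t 34.68 pos [0.547  0.3742 0.0843] yaw 89.58 z [ 0.021  0.581 -0.813] F [ 0.6 -0.1 -0.2] w 0.324 j [-0.01  0.66 -0.53  1.9  -0.6   0.44  0.1 ] 
 -> slide [-33.4  -4.6  53.2] roll 0.000
```

View pics/s14c.png

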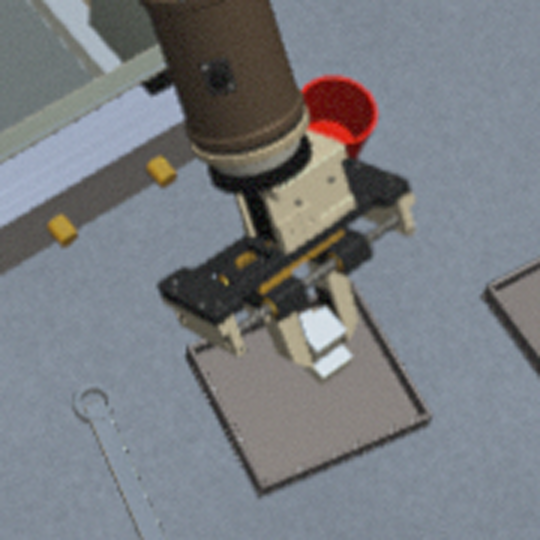

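View pics/w14.png

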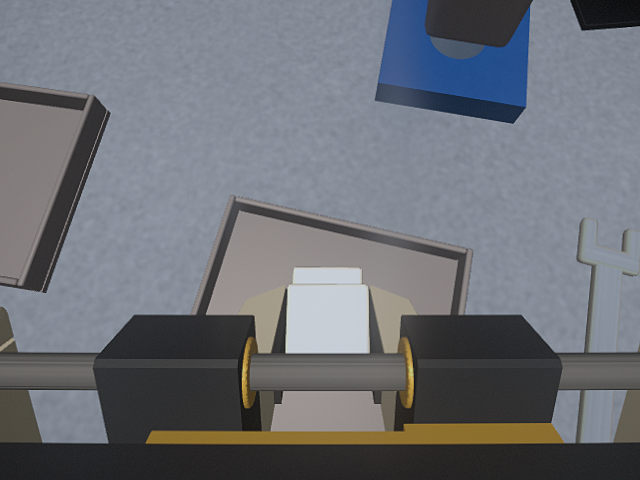

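>>> {"method": "jog_arm", "body": {
  "increments": [
    {"slide":[-5,0,7],"roll":0,"gripper":0.2},
    {"slide":[-11,-1,15],"roll":0,"gripper":0.2},
    {"slide":[-17,-2,23],"roll":0,"gripper":0.2},
    {"slide":[-22,-2,30],"roll":0,"gripper":0.2},
    {"slide":[-27,-3,37],"roll":0,"gripper":0.2},
    {"slide":[-31,-3,42],"roll":0,"gripper":0.2},
    {"slide":[-34,-3,46],"roll":0,"gripper":0.2},
    {"slide":[-35,-3,48],"roll":0,"gripper":0.2},
    {"slide":[-36,-3,49],"roll":0,"gripper":0.2},
    {"slide":[-36,-3,49],"roll":0,"gripper":0.2}
  ]
}}

```text
clock: 35.52
position: [0.5442, 0.375, 0.0239]
ee_rot: [-1.882, -1.862, -0.62]
force: [-0.5, -0.4, -1.1]
width: 0.328
```

```bash
python3 -c "
from h import *
snap('scene','s15')
plan([.545,.373,.0203])
g=load('s15')['frame'][280:400,340:460]
cv2.imwrite('pics/s15c.png',cv2.resize(g,None,fx=5,fy=5,interpolation=cv2.INTER_CUBIC))
"
```

```text
t 35.57 pos [0.5442 0.3751 0.0241] yaw 89.75 z [ 0.021  0.582 -0.813] F [ 0.2 -1.2 -1.5] w 0.327 j [ 0.01  0.77 -0.57  1.92 -0.6   0.32  0.18] 
 -> slide [-3.9  0.8  1.9] roll 0.000
```

View pics/s15c.png

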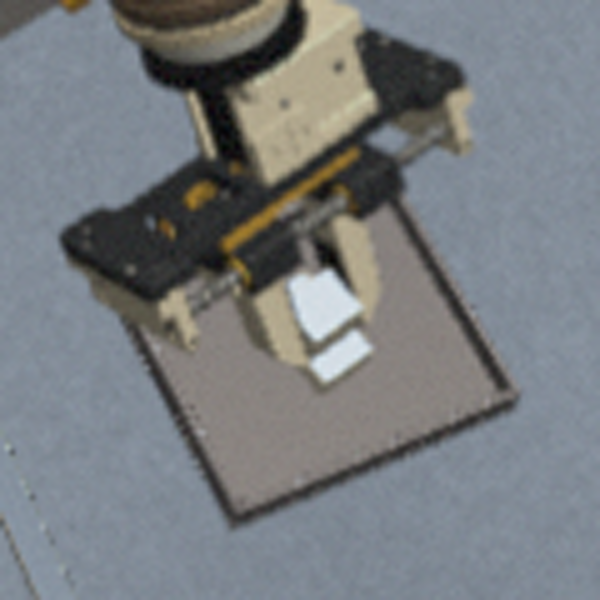

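>>> {"method": "jog_arm", "body": {
  "increments": [
    {"slide":[-0.5,0,0.7],"roll":0,"gripper":0.2},
    {"slide":[-1,0,1.4],"roll":0,"gripper":0.2},
    {"slide":[-1.5,0,2],"roll":0,"gripper":0.2},
    {"slide":[-1.8,0,2.4],"roll":0,"gripper":0.2},
    {"slide":[-2,0,2.8],"roll":0,"gripper":0.2},
    {"slide":[-2,0,2.8],"roll":0,"gripper":0.2},
    {"slide":[-2,0,2.8],"roll":0,"gripper":0.2},
    {"slide":[-2,0,2.8],"roll":0,"gripper":0.2},
    {"slide":[-2,0,2.8],"roll":0,"gripper":0.2},
    {"slide":[-2,0,2.8],"roll":0,"gripper":0.2}
  ]
}}

```text
clock: 36.4
position: [0.5442, 0.3749, 0.0206]
ee_rot: [-1.882, -1.863, -0.62]
force: [-0.1, -0.7, -1.7]
width: 0.326
```

```bash
python3 -c "
from h import *
plan([.545,.373,.0203])
print(arm.observe()['ft_torque'])
"
```

```text
t 36.40 pos [0.5442 0.3749 0.0206] yaw 89.74 z [ 0.021  0.582 -0.813] F [-0.1 -0.7 -1.7] w 0.326 j [ 0.01  0.78 -0.57  1.92 -0.6   0.32  0.18] 
 -> slide [-1.7  0.8 -0.9] roll 0.000
[-0.83368316 -0.08061814  0.0058097 ]
```

>>> {"method": "jog_arm", "body": {
  "increments": [
    {"slide":[-0.3,0,0.4],"roll":0,"gripper":0.2},
    {"slide":[-0.5,0,0.7],"roll":0,"gripper":0.2},
    {"slide":[-0.7,0,1],"roll":0,"gripper":0.2},
    {"slide":[-0.9,0,1.2],"roll":0,"gripper":0.2},
    {"slide":[-1,0,1.4],"roll":0,"gripper":0.2},
    {"slide":[-1,0,1.4],"roll":0,"gripper":0.2},
    {"slide":[-1,0,1.4],"roll":0,"gripper":0.2},
    {"slide":[-1,0,1.4],"roll":0,"gripper":0.2},
    {"slide":[-1,0,1.4],"roll":0,"gripper":0.2},
    {"slide":[-1,0,1.4],"roll":0,"gripper":0.2}
  ]
}}

```text
clock: 37.23
position: [0.5442, 0.375, 0.0193]
ee_rot: [-1.882, -1.863, -0.62]
force: [-1.7, -3.1, 5.8]
width: 0.329
```

```bash
python3 -c "
from h import *
plan([.545,.373,.0203])
snap('wrist','w16')
f=load('w16')
print(arm.observe()['ft_torque'])
"
```

```text
t 37.23 pos [0.5442 0.375  0.0193] yaw 89.75 z [ 0.021  0.582 -0.813] F [-1.7 -3.1  5.8] w 0.329 j [ 0.01  0.78 -0.57  1.92 -0.6   0.32  0.18] 
 -> slide [-1.   0.8 -1.9] roll 0.000
[-0.6359634   0.26182809  0.2246028 ]
```

View pics/w16.png

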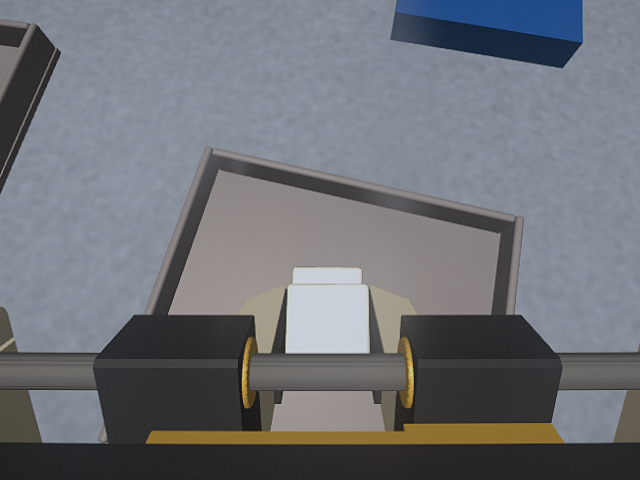

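Contact with the tray floor (5.8 N), with the jaw inside the tray walls. Opening, then backing out along the tool axis.

>>> {"method": "jog_arm", "body": {
  "increments": [
    {"slide":[0,0,0],"roll":0,"gripper":0.36},
    {"slide":[0,0,0],"roll":0,"gripper":0.4},
    {"slide":[0,0,0],"roll":0,"gripper":0.45},
    {"slide":[0,0,0],"roll":0,"gripper":0.55},
    {"slide":[0,0,0],"roll":0,"gripper":0.6},
    {"slide":[0,0,-5],"roll":0,"gripper":0.6},
    {"slide":[0,0,-18],"roll":0,"gripper":0.6},
    {"slide":[0,0,-40],"roll":0,"gripper":0.6},
    {"slide":[0,0,-65],"roll":0,"gripper":0.6},
    {"slide":[0,0,-95],"roll":0,"gripper":0.6}
  ]
}}

```text
clock: 38.12
position: [0.5414, 0.3189, 0.097]
ee_rot: [-1.882, -1.863, -0.618]
force: [1.2, -0.2, -0.2]
width: 0.597
```

>>> {"method": "jog_arm", "body": {
  "increments": [
    {"slide":[8,0,-20],"roll":0,"gripper":0.6},
    {"slide":[20,0,-45],"roll":0,"gripper":0.6},
    {"slide":[32,0,-70],"roll":0,"gripper":0.6},
    {"slide":[44,-5,-95],"roll":0,"gripper":0.6},
    {"slide":[60,-15,-120],"roll":0,"gripper":0.6},
    {"slide":[76,-30,-145],"roll":0,"gripper":0.6},
    {"slide":[92,-50,-165],"roll":0,"gripper":0.6},
    {"slide":[105,-70,-180],"roll":0,"gripper":0.6},
    {"slide":[112,-85,-190],"roll":0,"gripper":0.6},
    {"slide":[115,-90,-195],"roll":0,"gripper":0.6}
  ]
}}

```text
clock: 38.95
position: [0.4462, 0.3014, 0.3227]
ee_rot: [-1.881, -1.867, -0.622]
force: [0.5, -0.7, 0.2]
width: 0.599
```

```bash
python3 -c "
from h import *
snap('wrist','w17');snap('scene','s17');snap('top','t17')
plan([.545,.373,.0203])
"
```

```text
t 39.10 pos [0.4489 0.3004 0.3204] yaw 89.75 z [ 0.023  0.581 -0.813] F [ 0.3 -1.   0.3] w 0.596 j [ 0.17  0.17 -0.55  1.91 -0.61  0.92 -0.03] 
 -> slide [-115.1   89.8  288.6] roll 0.000
```

View pics/s17.png

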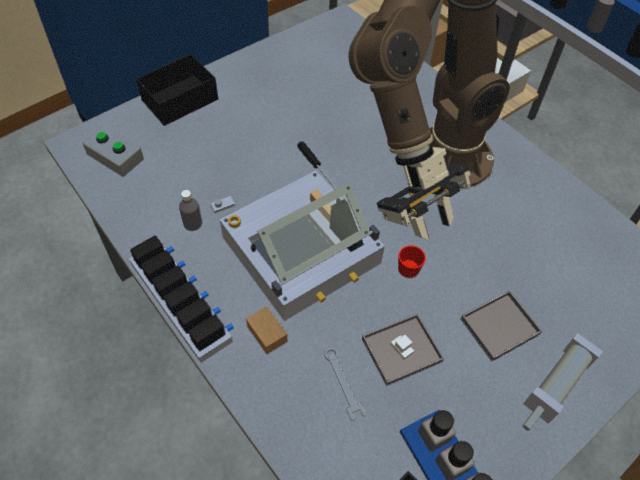

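View pics/t17.png

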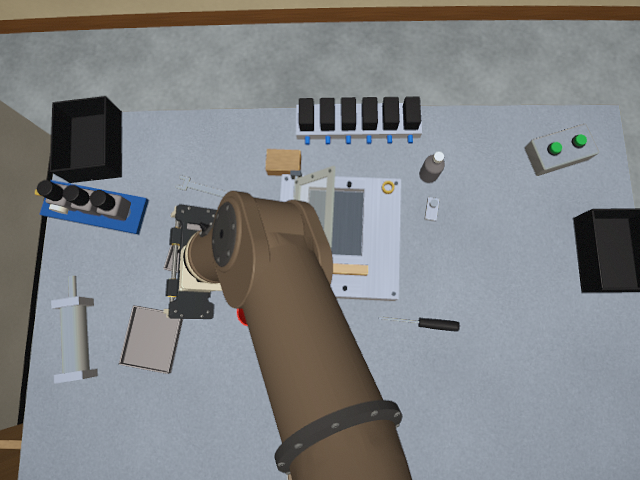

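View pics/w17.png

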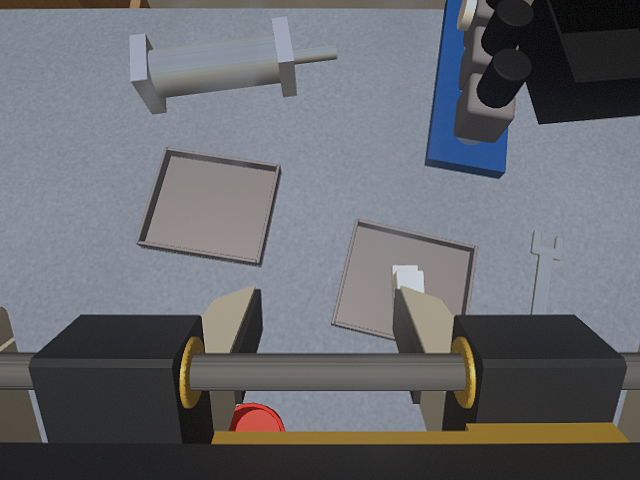

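Jaw upright in the tray at scene (402,345), guard still propped, and all the other things where they were. A last check on the numbers: jaw height, guard angle, and whether anything moved between the first and last scene views.

```bash
python3 -c "
from h import *
f=load('s17');g=load('scene0');s9=load('s9');s8=load('s8')
for n,a in (('17',f),):
  im=a['frame'];cv2.imwrite('pics/s17a.png',cv2.resize(im[300:400,340:460],None,fx=5,fy=5,interpolation=cv2.INTER_CUBIC));cv2.imwrite('pics/s17b.png',cv2.resize(im[70:310,130:390],None,fx=2.5,fy=2.5,interpolation=cv2.INTER_CUBIC))
C=cloud(f)[325:370,380:425].reshape(-1,3);m=f['frame'][325:370,380:425].reshape(-1,3).min(1)>185
print('jaw pts',m.sum(),C[m].mean(0).round(3),'z range',np.percentile(C[m][:,2],[5,50,95]).round(3))
d=np.abs(f['frame'].astype(int)-g['frame'].astype(int)).max(2)>40
d[:, :]&=True
n,l,st_,c=cv2.connectedComponentsWithStats(cv2.morphologyEx(d.astype(np.uint8),cv2.MORPH_OPEN,np.ones((3,3))))
for i in range(1,n):
  if st_[i,4]>15: print(st_[i])
"
```

```text
jaw pts 178 [0.547 0.374 0.043] z range [0.018 0.044 0.049]
[270   0   4   6  22]
[292   0  21  18 163]
[  349     0   111   238 10631]
[435   3  13  33 341]
[492  38   6  13  51]
[495  59   7  15  77]
[433  68  12  38 205]
[452  72  25   8 121]
[487  82  22  47 278]
[441  99  18  19 182]
[ 206  134   56   43 1117]
[411 136  22  20 156]
[465 171   5   9  36]
[467 181   3   6  18]
[265 190  72  43 470]
[320 200  38  41 899]
[280 235  14  12 112]
[252 238  17  21 152]
[348 240  15  12 101]
[286 247  11   8  58]
[269 262   5   6  22]
[392 335  19  13 158]
[403 348  10   9  59]
```

View pics/s17a.png

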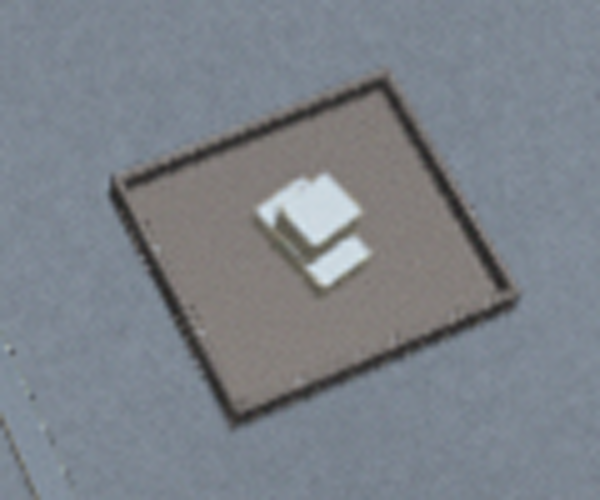

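View pics/s17b.png

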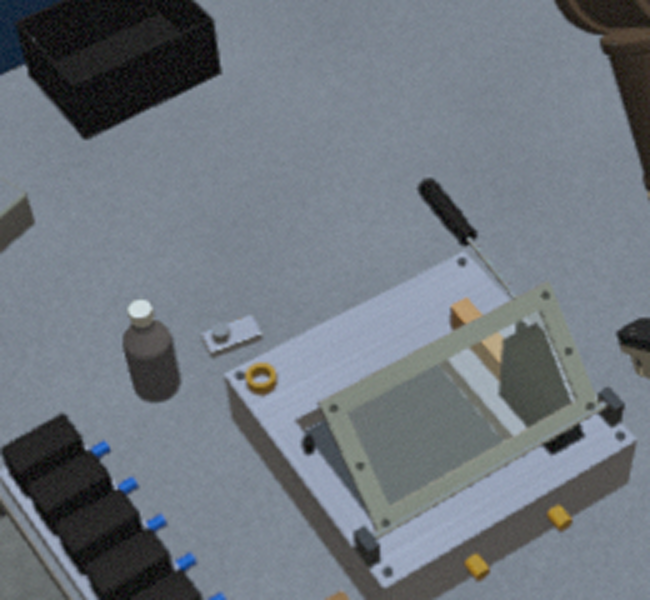

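```bash
python3 -c "
from h import *
print(arm.sign_off(), arm.observe()['clock'])"
```

```text
the job is handed in; nothing more can be done
the job is handed in; nothing more can be done
```

The job is done and handed in at about 39 s of the 64 s allowed.

**What I did:** I gripped the wedge by its tail, set it in the lane and pushed it in under the guard's free edge. I let go, and the guard stayed up on the wedge alone. The jog interface cannot tilt the tool directly, so I used joint-limited moves to lean it about 36°. I then took the jaw out under the guard and set it down in the tray farther to the robot's right.

**Last checks:**
- **Guard:** the frame screws matched an opening of about 0.81 rad (46°) after the push. They sat at the same pixels in the last view.
- **Jaw:** it stands upright near the middle of the tray, at about (0.547, 0.374). Its rib top read 44 to 49 mm high, against about 45 mm expected. Contact force on setting it down was about 6 N.
- **Everything else:** comparing the first and last scene views, only the wedge, guard, jaw and arm had changed. The gripper is open and clear of everything.

**Disagreements and trouble:**
- The two fixed cameras put the tray centre about 8 mm apart; I aimed between them.
- On the first way to the jaw the arm ran into joint limits and leaned about 6° the wrong way. I fitted a kinematic model, planned another route and got the lean back before the grasp.

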